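# Cock and fire the spring pin setter

### The arm

A 7-joint arm with a two-finger parallel gripper is mounted at the origin on the work surface. World frame = base frame: x ahead of the robot, y to its left, z up, the work surface at z = 0. Lengths are in mm, angles in rad, forces in N, time in s.
With the tool pointing down it reaches from about 400 to 875 mm from the base axis. Payload 19.3 kg.
Tool frame: the origin (TCP) lies at the very end of the fingers, on their centre line; the grasp point (between the pads) lies 19 mm behind it; z points along the fingers, y is the direction in which the jaws open and shut (so a half turn about z gives the same grasp; the last joint's range is limited). The gripper opens to 85 mm and grips with 20 to 120 N. Pads are 22 mm wide; open, the fingers measure 114 mm over their backs; the gripper's body (76 mm by 85 mm) begins 54 mm behind the grasp point. The pads swing forward as they close: fully open they stand 13 mm farther back than shut.
Start: joints at [-1.21, 0.521, -0.036, 1.599, 0.021, 1.021, -0.113], TCP at [261.015, 567.878, 231.291] pointing down, gripper open.
Joint ranges: [-2.91, 2.91], [-0.3, 2.13], [-1.5, 1.42], [0.17, 2.43], [-1.26, 4.41], [0.16, 1.93], [-2.52, 2.52]. Speed limits (rad/s): [1.89, 1.89, 2.39, 2.39, 3.01, 3.01, 3.01].

### API

Orientations are given as a rotation vector (axis times angle).
In Python, from plant import observe, get_image, camera_params, sign_off, find_in, outline_of gives the robot as it stands.
- The arm moves only by the tool apply_moves, never from a script. Its argument "steps" is a list of rows, each a list of 3 entries, a list of its own where there are three numbers: the shift along the tool's x, y, z in m, then the turn, a rotation vector about the tool's x, y, z in degrees, then the opening in per cent of the stroke, from 0 (shut) to 100 (fully open). A call has exactly 5 rows; each row shifts and turns the commanded pose from where the row before left it, along the tool's axes as they then stand; what a row does not reach is not made up. A row lasts 1/10 s, in which the tool goes at most 50 mm and 8.59 degrees, less where a joint would pass 70% of its speed; a pose out of reach is approached as far as the arm can. A call with a gripper value outside its range is refused whole. The fingers move at their own pace and stop on an object; "newtons" is the grip in N (left out, the last holds). Time passes only in rows, so rows that do not move let the fingers close, or fill a call up. It gives the time, the measured TCP pose, the force and the opening at its end, in the units of the state.
- observe(): the state, without advancing time (a new reading comes with each control period).
- get_image(name): name is "side" or "top" or "wrist"; returns the picture (384x512x3 uint8, red, green, blue); there is no depth.
- camera_params(name): a dict with "intrinsics" (3x3 intrinsics, pixels), "cam_to_world" (4x4, takes a point from camera to world coordinates); the wrist camera has in their place "hand_eye" (4x4, takes a point from camera to tool coordinates, whose origin is the TCP and whose axes are the flange's). Camera axes: x right, y up, looking along -z (the intrinsics and any distortion apply to the point x, -y, -z); pixel columns grow to the right and rows downward; lengths in mm; the calibration is good to about 2 mm. A picture is of the moment at which its call begins: read the wrist's pose just before it. camera_params takes no time and is no camera call.
- sign_off(): hands the job in, once; it reports no verdict.
Trained networks look in the newest picture that a camera, given by its name, has taken for a name from the list of things; names that differ only in an ending like _2 or _b are one class to them, and where a whole thing is asked for, a point or a joint stands for the part that bears it (a point fixed in the world has none). Each returns a list of dicts, best first, with "score" (0 to 1); they miss things now and then, are a little off and sometimes report something else, mostly with a low value. They report only what shows in the picture. A call takes as long as a camera call.
- find_in(query, camera): "xy" ([column, row] as shares, 0 to 1, of the picture: columns of its width, rows of its height, amid what is visible of it).
- outline_of(query, camera): "region" (384x512 bool, what is visible of it) and "xy" ([column, row] as shares, 0 to 1, of the picture: columns of its width, rows of its height, amid what is visible of it).
The state is a dict: "clock": time; "joint_positions": joint angles; "qd": joint speeds; "joint_torque": joint torques, N m; "tcp_pos": TCP position; "orientation": TCP orientation; "ft_force": force on the tool from outside, world axes, zero at the start; "wrist_torque": the same for the moment, N m; "gripper_width": finger opening in mm.
Only numpy, scipy, OpenCV 4.12 (cv2) and the standard library are available. Lean on these libraries where they do the work, as an engineer would, in place of code of your own. Each camera call takes 0.05 s, during which the arm holds its last target. There are 200 camera calls.

### The job

Drive the axle pin home in the grey wheel with the spring pin setter: draw its black knob back along the leaning barrel, gently, until the sear catches and holds it by itself, and let go of the knob. Then press the steel trip paddle at the side of the barrel so that the striker fires, without touching the knob as it shoots, and let the paddle spring back. Do not yank the knob against its end stop, and leave the other things on the bench where they are.

Things in the scene. Friction and masses are not known exactly. Their poses are not given: they have to be found in the camera images.
- rig: The fixed pin setter. Origin on the table; x to its rear, y to its left, z up. Base plate 210 x 370 x 12 mm, x -70 to +140. A metal barrel 45 mm thick leans 26 degrees from vertical towards -x: its axis runs through (60, 0, 85) mm in direction (-0.438, 0, 0.899). Two orange posts (x 95, y +-168, 30 x 22 mm) carry a black lattice deck. A black cheek plate stands at the barrel's -y side.
- deck_edge (a point): Middle of the front (-x) edge of the black lattice deck that roofs the machine: the deck runs from here 122 mm to the rear and 185 mm to either side, from z 310 to 324 mm. It stands over knob and paddle: they are reached with the tool leaning about as the barrel does (20 to 40 degrees), coming down along the barrel's axis from the front.
- knob_mid (a point): Middle of the black draw knob on the striker rod: a cylinder 34 mm in diameter, 32 mm long along the barrel axis; at rest 166 mm up the axis from (60, 0, 85) mm of the rig, its underside 15 mm clear of the barrel's end. z axis: up and out along the barrel axis (the way to draw); y is the rig's y. It moves with the striker.
- striker (a joint): Draw of the striker along the barrel axis in m: 0 at rest, grows as the knob is drawn. Its spring pulls back with 300 N/m. The sear catches at a draw of 29 to 51 mm, set inside the barrel, unseen; just before, the pull rises by 2 to 5 N, then drops. Let go before the catch it flies back; after it, it stays. When fired it dips to -10 mm, drives the pin and settles near 0.
- barrel_top (a point): Centre of the barrel's upper end cap, 135 mm up its axis from (60, 0, 85) mm of the rig. Inside is the striker's rubber end stop, 5 mm of draw beyond the catch, 10 N/mm stiff: let the pull rise there by some 10 N, never by 60 N. There the sear has surely caught: ease back, some 6 mm, until the pull is gone, and let go.
- sear (a joint): Angle of the sear in rad: 0 as sprung (it also reads 0 when it has caught), up to 0.36 with the paddle pushed right down. The striker fires at 0.10 to 0.25, at a push of 5 to 12 N on the paddle; a spring returns it to 0.
- paddle (a point): Centre of the upper face of the steel trip paddle, a plate 34 mm (in the plane of the lean) x 28 mm (along y), 6 mm thick, on a cranked arm left (+y) of the barrel, 92 mm beside its axis and 23 mm before it, at (7, 92, 141) mm of the rig. z axis: the face's normal, parallel to the barrel axis; press along -z. It swings about a pivot 70 mm nearer the barrel: 0.25 rad is 17 mm, all of it 25 mm.
- wheel: The grey printed wheel, 66 mm across and 18 mm thick, fixed on the sloping anvil under the barrel. Origin and axes are those of the rig.
- pin_head (a point): Top of the steel axle pin's head (16 mm across) at the middle of the wheel, under the striker; z along the barrel axis.
- pin (a joint): How far the pin has been driven into the wheel in m: 0 at the start (head 8 mm proud), 0.008 fully home. It holds by friction of about 8 N and the resting striker stands 2 mm clear of it.
- spare_wheel: Loose grey wheel 60 mm across, 18 mm thick, lying on the rig's base plate right (-y) of the barrel; origin under its centre. Leave alone.
- pin_tray: Loose grey tray 70 x 50 x 22 mm on the rig's base plate, left rear; origin under its centre. Leave alone.
- beam: Loose orange beam 150 x 26 x 12 mm with five round holes, on the table in front of the rig; origin under its centre. Leave alone.
- driver: Loose screwdriver lying on the table left of the rig. Leave alone.
- tape: Loose roll 84 mm across, 20 mm high, on the table right of the rig; origin under its centre. Leave alone.
- glue: Loose small white bottle, 44 mm across, 85 mm high, on the table in front of the rig, to its left; origin under its centre. Leave alone.

How it is judged:
By the outcome, as a careful person would: the job done as asked, in the order asked, and still so for the second after the job is handed in, with the robot touching nothing.
It also fails if it takes over 51 s, if anything falls off the work surface, if the arm or the gripper's body presses on something with over 40 N, if the wrist force passes 120 N, or if a joint passes its speed limit or range.

## Working session

There is one attempt and no reset: what is moved stays moved. The work goes in short steps, Python scripts to look and compute and a tool call to move; the robot and the scene stay as the last step left them, time stands still between calls to the robot, and variables do not carry over. Pictures are saved under pics/ and viewed, about 8 in all and at most 12, crops included, and the job is handed in when it is done.

Besides the shell and the picture viewer there is one more tool, called after "Emit:" as name(argument=value, ...) on one line, values as JSON. apply_moves: Moves the arm, as the interface text tells. Its arguments: {"type":"object","properties":{"steps":{"type":"array","items":{"type":"array"}},"newtons":{"type":"number"}},"required":["steps"]}

```bash
mkdir -p pics; ls
python3 - <<'E'
from plant import *
import cv2,numpy as np
print(observe())
for c in ("side","top"):
    im=get_image(c); cv2.imwrite(f"pics/{c}0.png",im[...,::-1]); p=camera_params(c); print(c,{k:np.round(v,3).tolist() if not isinstance(v,str) else v for k,v in p.items()})
    for q in ("knob_mid","paddle","deck_edge","barrel_top","rig","pin_head"):
        print(q,[(np.round(np.array(d["xy"])*[512,384],1).tolist(),round(d["score"],2)) for d in find_in(q,c)[:2]])
print(camera_params("wrist"))
a=cv2.imread("pics/side0.png");b=cv2.imread("pics/top0.png")
cv2.imwrite("pics/both0.png",np.vstack([a,b])[:, :])
E
```

```text
pics
{'clock': 0.0, 'joint_positions': array([-1.21020839,  0.52203885, -0.03632589,  1.60001161,  0.02119663,
        1.02111955, -0.11279282]), 'qd': array([ 0.00115383, -0.00046781,  0.00071313, -0.00031672, -0.0015102 ,
       -0.00154938, -0.00048301]), 'joint_torque': array([-9.69900902e-04, -9.27098751e+01,  1.97932094e+00, -3.69918466e+01,
        1.77590753e-02,  8.37193831e-03, -1.78571014e-05]), 'tcp_pos': array([260.87991758, 567.56279722, 230.70899193]), 'orientation': array([-6.71431870e-01, -3.06882709e+00,  1.85342395e-03]), 'ft_force': array([-0.2590788 , -0.1751906 , -0.76110052]), 'wrist_torque': array([0.02714169, 0.00977737, 0.00070099]), 'gripper_width': 85.27819663999873}
side {'intrinsics': [[384.34, 0.0, 250.163], [0.0, 384.34, 195.347], [0.0, 0.0, 1.0]], 'cam_to_world': [[0.316, -0.644, 0.696, 1232.285], [0.949, 0.23, -0.217, -144.542], [-0.02, 0.729, 0.684, 861.237], [0.0, 0.0, 0.0, 1.0]]}
knob_mid [([199.4, 248.2], 0.46)]
paddle [([224.1, 217.6], 0.56)]
deck_edge [([226.2, 215.5], 0.74), ([194.1, 228.4], 0.59)]
barrel_top [([198.3, 227.2], 0.65)]
rig [([19
[... 307 characters left out ...]
, 181.5], 0.63), ([275.7, 158.9], 0.31)]
deck_edge [([311.1, 155.8], 0.78)]
barrel_top [([315.3, 156.1], 0.74), ([294.5, 178.5], 0.68)]
rig [([313.8, 154.9], 0.92)]
pin_head []
{'intrinsics': array([[333.59933186,   0.        , 254.09757459],
       [  0.        , 333.59933186, 192.58040098],
       [  0.        ,   0.        ,   1.        ]]), 'hand_eye': array([[-6.84956177e-05,  9.53011477e-01,  3.02934184e-01,
         7.70840074e+01],
       [ 9.99999958e-01,  1.50678524e-04, -2.47917705e-04,
        -5.27224487e-01],
       [-2.81914094e-04,  3.02934154e-01, -9.53011447e-01,
        -1.43124873e+02],
       [ 0.00000000e+00,  0.00000000e+00,  0.00000000e+00,
         1.00000000e+00]])}
```

Run:
```python
import cv2,numpy as np
a=cv2.imread("pics/side0.png")[100:370,60:400];b=cv2.imread("pics/top0.png")[70:270,180:440]
cv2.imwrite("pics/s.png",cv2.resize(a,None,fx=2.2,fy=2.2,interpolation=3));cv2.imwrite("pics/t.png",cv2.resize(b,None,fx=3,fy=3,interpolation=3))
```

```text
(no output)
```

View pics/s.png

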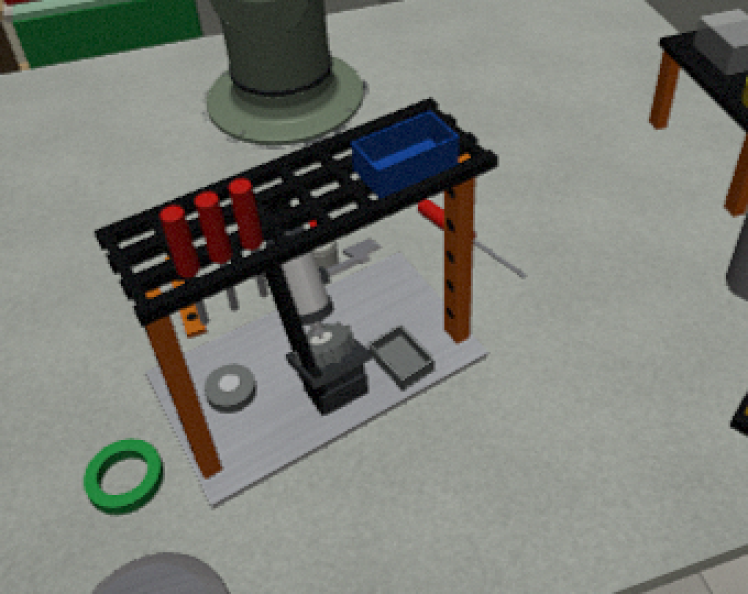

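View pics/t.png

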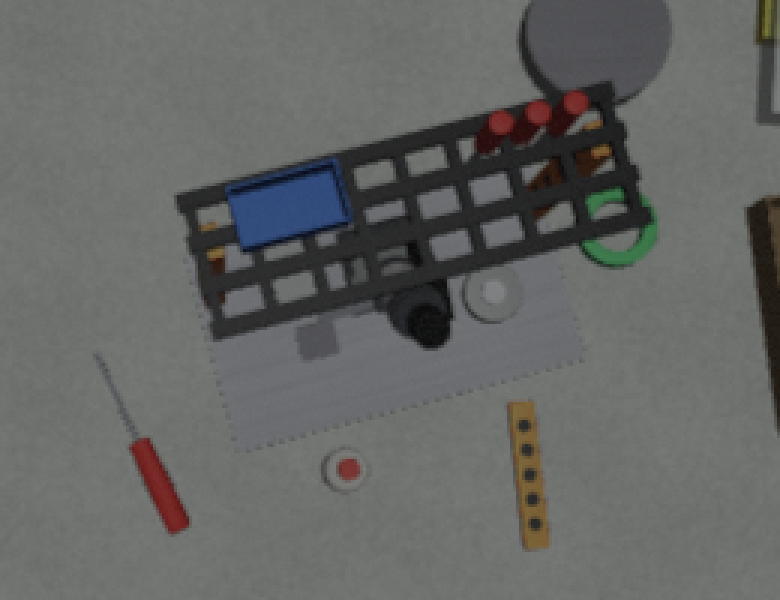

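The side view shows the rig from behind, with deck corners at about (97,235), (435,102), (490,158) and (140,310) in the crop. The top view shows the knob at (430,325), the paddle at (318,340), and the base front corners at (235,450) and (585,358). I'll fit the rig pose to both views.

```bash
cat > h.py <<'E'
import numpy as np
from plant import *
from scipy.spatial.transform import Rotation as R
from scipy.optimize import least_squares
def proj(K,T,P):
    p=(np.linalg.inv(T)@np.r_[P,1])[:3]; return np.array([K[0,0]*p[0]/-p[2]+K[0,2],K[1,1]*-p[1]/-p[2]+K[1,2]])
AX=np.array([-.438,0,.899]); AX/=np.linalg.norm(AX)
def ax(s): return np.array([60,0,85])+s*AX
PAD=np.array([7,92,141.])
def rigp(v,P): return R.from_euler('z',v[3]).apply(P)+v[:3]
E
python3 - <<'E'
from h import *
kn=ax(182)
obs=[("top",(213,338),(-28,185,324)),]
# deck front edge x unknown: param v[4]
D=lambda f,s,z=324:("D",f,s,z)
o=[("top",(213,338),D(0,185)),("top",(652,222),D(0,-185)),("top",(178,197),D(122,185)),("top",(612,85),D(122,-185)),
("top",(235,450),(-70,185,12)),("top",(587,358),(-70,-185,12)),("top",(430,325),kn),("top",(318,340),PAD),
("side",(97,235),D(0,-185)),("side",(435,100),D(0,185)),("side",(497,156),D(122,185)),("side",(138,308),D(122,-185)),
("side",(488,353),(140,185,12)),("side",(212,503),(140,-185,6))]
C={c:camera_params(c) for c in("top","side")}
def f(v,full=True):
    r=[]
    for c,(a,b),P in o:
        if P[0]=="D": P=np.array([v[4]+P[1],P[2],P[3]])
        px=np.array([180+a/3,70+b/3]) if c=="top" else np.array([60+a/2.2,100+b/2.2])
        r.append(proj(C[c]["intrinsics"],C[c]["cam_to_world"],rigp(v,np.array(P,float)))-px)
    return np.ravel(r)
s=least_squares(f,[600,0,0,0,20],loss='soft_l1'); print(np.round(s.x,3)); print(np.round(f(s.x).reshape(-1,2),1))
v=s.x
for n,P in(("knob",ax(166)),("knobtop",kn),("paddle",PAD),("deckedge",np.array([v[4],0,310]))): print(n,np.round(rigp(v,P),1))
print("axis",R.from_euler('z',v[3]).apply(AX))
np.save("v.npy",v)
E
```

```text
[ 5.49646e+02 -8.77990e+01 -3.29900e+00  2.46000e-01  1.28610e+01]
[[-0.7  0.4]
 [-0.4  0.4]
 [-1.8 -0.8]
 [-1.  -1.2]
 [-0.  -0. ]
 [-1.2 -0.2]
 [-0.2  1.7]
 [-2.4  0.2]
 [-2.  -2.1]
 [-2.6 -1. ]
 [-0.5  0.6]
 [-0.7  3.6]
 [-0.1 -0.2]
 [-0.6  2.1]]
knob [537.3 -90.9 230.9]
knobtop [530.5 -92.6 245.3]
paddle [534.    3.1 137.7]
deckedge [562.1 -84.7 306.7]
axis [-0.42476542 -0.10681623  0.89897977]
```

```bash
cat >> h.py <<'E'
def tool_R(yaw,lean=np.radians(26),flip=1):
    z=np.array([np.sin(lean),0,-np.cos(lean)]); y=np.array([0,1.,0]); x=np.cross(y,z)
    return R.from_euler('z',yaw)*R.from_matrix(np.c_[x,y,z])
def rows(p1,R1,N,p0=None,R0=None):
    s=observe(); p0=s["tcp_pos"] if p0 is None else p0; R0=R.from_rotvec(s["orientation"]) if R0 is None else R0
    w=(R0.inv()*R1).as_rotvec()/N; W=R.from_rotvec(w)
    A=sum((W**k).as_matrix() for k in range(N)); d=np.linalg.solve(A,R0.inv().apply(p1-p0))
    print("N",N,"shift m",np.round(d/1000,4).tolist(),"turn deg",np.round(np.degrees(w),2).tolist())
def err(p1,R1):
    s=observe();R0=R.from_rotvec(s["orientation"]);print("tool-frame err mm",np.round(R0.inv().apply(p1-s["tcp_pos"]),1),"turn",np.round(np.degrees((R0.inv()*R1).as_rotvec()),2))
E
python3 - <<'E'
from h import *
v=np.load("v.npy")
Rt=tool_R(v[3]); print(Rt.as_rotvec())
rows(rigp(v,ax(166+150)),Rt,20)
E
```

```text
[-0.33054793  2.66983841  0.076313  ]
N 20 shift m [-0.0159, -0.0326, -0.0043] turn deg [-0.44, -1.25, -1.91]
```

Emit:
apply_moves(steps=[[[-0.0159,-0.0326,-0.0043],[-0.44,-1.25,-1.91],100],[[-0.0159,-0.0326,-0.0043],[-0.44,-1.25,-1.91],100],[[-0.0159,-0.0326,-0.0043],[-0.44,-1.25,-1.91],100],[[-0.0159,-0.0326,-0.0043],[-0.44,-1.25,-1.91],100],[[-0.0159,-0.0326,-0.0043],[-0.44,-1.25,-1.91],100]])

```text
clock: 1.2
tcp_pos: [276.2, 386.1, 254.3]
orientation: [0.396, 3.0, 0.022]
ft_force: [2.0, -0.2, -0.5]
gripper_width: 85.5
```

Emit:
apply_moves(steps=[[[-0.0159,-0.0326,-0.0043],[-0.44,-1.25,-1.91],100],[[-0.0159,-0.0326,-0.0043],[-0.44,-1.25,-1.91],100],[[-0.0159,-0.0326,-0.0043],[-0.44,-1.25,-1.91],100],[[-0.0159,-0.0326,-0.0043],[-0.44,-1.25,-1.91],100],[[-0.0159,-0.0326,-0.0043],[-0.44,-1.25,-1.91],100]])

```text
clock: 1.7
tcp_pos: [318.3, 210.8, 282.5]
orientation: [0.137, 2.908, 0.042]
ft_force: [1.9, -0.9, 0.3]
gripper_width: 85.2
```

Emit:
apply_moves(steps=[[[-0.0159,-0.0326,-0.0043],[-0.44,-1.25,-1.91],100],[[-0.0159,-0.0326,-0.0043],[-0.44,-1.25,-1.91],100],[[-0.0159,-0.0326,-0.0043],[-0.44,-1.25,-1.91],100],[[-0.0159,-0.0326,-0.0043],[-0.44,-1.25,-1.91],100],[[-0.0159,-0.0326,-0.0043],[-0.44,-1.25,-1.91],100]])

```text
clock: 2.2
tcp_pos: [385.2, 44.7, 318.9]
orientation: [-0.105, 2.797, 0.06]
ft_force: [1.5, 1.8, 0.4]
gripper_width: 85.5
```

Run:
```python
from h import *
v=np.load("v.npy"); print(observe()["clock"],observe()["tcp_pos"])
rows(rigp(v,ax(166+150)),tool_R(v[3]),10)
```

```text
2.2 [385.24401027  44.72597252 318.86653554]
N 10 shift m [-0.0078, -0.0163, -0.0021] turn deg [-0.22, -0.61, -0.94]
```

Emit:
apply_moves(steps=[[[-0.0156,-0.0326,-0.0042],[-0.44,-1.22,-1.88],100],[[-0.0156,-0.0326,-0.0042],[-0.44,-1.22,-1.88],100],[[-0.0156,-0.0326,-0.0042],[-0.44,-1.22,-1.88],100],[[-0.0156,-0.0326,-0.0042],[-0.44,-1.22,-1.88],100],[[-0.0156,-0.0326,-0.0042],[-0.44,-1.22,-1.88],100]])

```text
clock: 2.7
tcp_pos: [472.7, -108.4, 364.5]
orientation: [-0.329, 2.671, 0.077]
ft_force: [0.4, 0.0, 0.4]
gripper_width: 85.4
```

Run:
```python
from h import *
import cv2
v=np.load("v.npy")
get_image("top")
s=observe(); im=get_image("wrist"); c=camera_params("wrist")
print(s["clock"],s["qd"].round(3)); err(rigp(v,ax(316)),tool_R(v[3]))
T=np.eye(4);T[:3,:3]=R.from_rotvec(s["orientation"]).as_matrix();T[:3,3]=s["tcp_pos"];T=T@c["hand_eye"]
np.save("T1.npy",T)
b=im[...,::-1].copy(); b=cv2.resize(b,None,fx=1.5,fy=1.5)
for P in (ax(182),ax(150),PAD,ax(135)):
    q=proj(c["intrinsics"],T,rigp(v,P)); print(q.round(1)); cv2.circle(b,tuple(int(1.5*t) for t in q),4,(0,0,255),1)
cv2.imwrite("pics/w1.png",b)
for q in("knob_mid","paddle","barrel_top"): print(q,[((np.array(d["xy"])*[512,384]).round(1),round(d["score"],2)) for d in find_in(q,"wrist")[:2]])
```

```text
2.75 [ 0.078 -0.022 -0.216  0.073  0.091 -0.004 -0.288]
tool-frame err mm [-1.3  4.4 -0.1] turn [-0.12  0.04 -0.38]
[265.4 181. ]
[264.4 171.9]
[342.8 135.6]
[264.1 168.2]
knob_mid [(array([259.9, 181. ]), 0.8), (array([335.8,   5.1]), 0.5)]
paddle [(array([329.8, 145. ]), 0.6)]
barrel_top [(array([262.9, 164.1]), 0.95), (array([313.3, 131.5]), 0.19)]
```

View pics/w1.png

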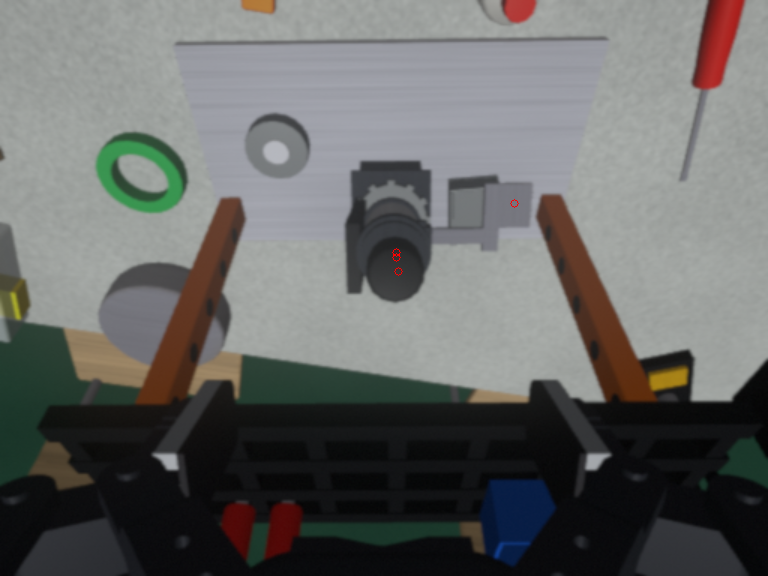

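The wrist view confirms the fit: the knob top is near (395,270), the paddle plate is centred near (509,204) and the cheek plate spans x 347–362. I need the cheek plate's height before the fingers go down.

Run:
```python
from h import *
import cv2
a=cv2.imread("pics/top0.png")[135:190,295:350];b=cv2.imread("pics/w1.png")[150:330,310:560];c=cv2.imread("pics/side0.png")[195:290,165:240]
f=lambda i,k:cv2.resize(i,None,fx=k,fy=k,interpolation=3)
A=f(a,5);B=f(b,2);C=f(c,4)
W=np.zeros((A.shape[0]+max(B.shape[0],0),800,3),np.uint8)
W[:A.shape[0],:A.shape[1]]=A;W[A.shape[0]:A.shape[0]+B.shape[0],:B.shape[1]]=B;W[:C.shape[0],500:500+C.shape[1]]=C
cv2.imwrite("pics/z.png",W[:600]);print(A.shape,B.shape,C.shape)
```

```text
(275, 275, 3) (360, 500, 3) (380, 300, 3)
```

View pics/z.png

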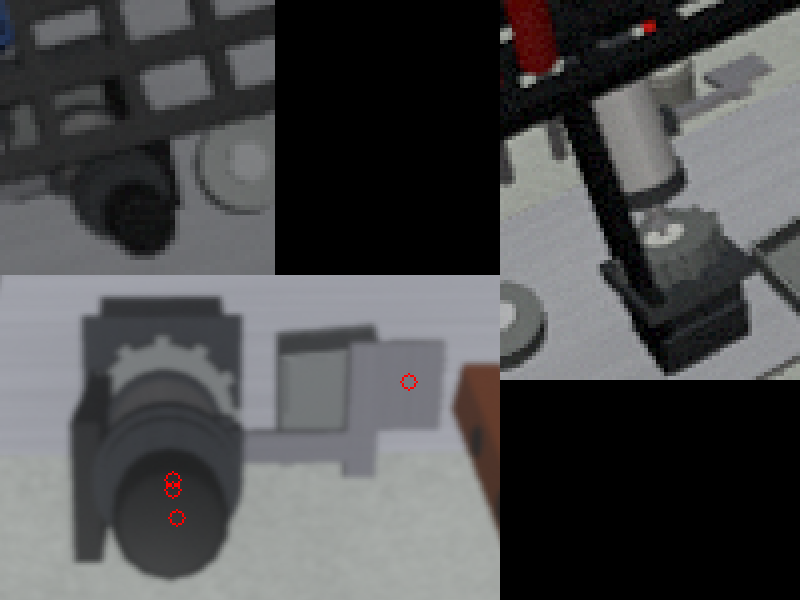

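```bash
cat >> h.py <<'E'
def tri(obs):
    # obs: (K,T,px)
    f=lambda P:np.ravel([proj(K,T,P)-np.array(p) for K,T,p in obs])
    s=least_squares(f,[540,-90,200]); return s.x,np.round(s.fun,1)
def inv(v,P): return R.from_euler('z',-v[3]).apply(P-v[:3])
E
python3 - <<'E'
from h import *
v=np.load("v.npy");T=np.load("T1.npy");w=camera_params("wrist")["intrinsics"];t=camera_params("top");s=camera_params("side")
W=lambda a,b:(w,T,((310+a/2)/1.5,(150+(b-275)/2)/1.5)); Tp=lambda a,b:(t["intrinsics"],t["cam_to_world"],(295+a/5,135+b/5))
for n,o in (("cheek front outer",[W(73,425),Tp(178,207)]),("knobtop",[W(171,520),Tp(142,220)]),("paddle",[W(394+4,385),(t["intrinsics"],t["cam_to_world"],(180+318/3,70+340/3))])):
    P,e=tri(o); r=inv(v,P); d=r-[60,0,85]; u=d@AX; print(n,P.round(1),e,"rig",r.round(1),"s",u.round(1),"perp",(d-u*AX).round(1))
E
```

```text
cheek front outer [ 547.  -122.4  188.5] [ 0.2 -0.   0.4 -0.2] rig [-11.  -32.9 191.8] s 127.1 perp [-15.3 -32.9  -7.5]
knobtop [533.3 -93.4 243.4] [-0.   0.  -0.1  0. ] rig [-17.2  -1.4 246.7] s 179.2 perp [ 1.3 -1.4  0.6]
paddle [533.3  -2.7 143.1] [-0.1  0.1 -0.2  0.2] rig [  4.9  86.5 146.4] s 79.3 perp [-20.4  86.5  -9.9]
```

Emit:
apply_moves(steps=[[[-0.0004,0.0006,0.025],[0,0,-0.1],100],[[-0.0004,0.0006,0.025],[0,0,-0.1],100],[[-0.0004,0.0006,0.025],[0,0,-0.1],100],[[-0.0004,0.0006,0.02],[0,0,0],100],[[-0.0004,0.0006,0.015],[0,0,0],100]])

```text
clock: 3.45
tcp_pos: [491.4, -84.9, 297.3]
orientation: [-0.334, 2.662, 0.061]
ft_force: [1.2, 0.3, 0.8]
gripper_width: 85.6
```

Run:
```python
from h import *
import cv2
v=np.load("v.npy")
s=observe(); im=get_image("wrist"); c=camera_params("wrist")
print(s["clock"],s["qd"].round(3)); err(rigp(v,ax(149)+[1,-1.4,.5]),tool_R(v[3]))
T=np.eye(4);T[:3,:3]=R.from_rotvec(s["orientation"]).as_matrix();T[:3,3]=s["tcp_pos"];T=T@c["hand_eye"]
np.save("T2.npy",T)
b=im[...,::-1].copy(); b=cv2.resize(b,None,fx=1.5,fy=1.5)
for P in (ax(182),ax(150),PAD,ax(135)):
    q=proj(c["intrinsics"],T,rigp(v,P)); print(q.round(1)); cv2.circle(b,tuple(int(1.5*t) for t in q),4,(0,0,255),1)
cv2.imwrite("pics/w2.png",b)
```

```text
3.45 [-0.08   0.001 -0.015  0.194  0.243 -0.218 -0.342]
tool-frame err mm [-11.  -17.8  95.5] turn [-0.63  0.35  0.3 ]
[230.4 222.4]
[233.8 205.7]
[335.6 156. ]
[235.1 199.2]
```

View pics/w2.png

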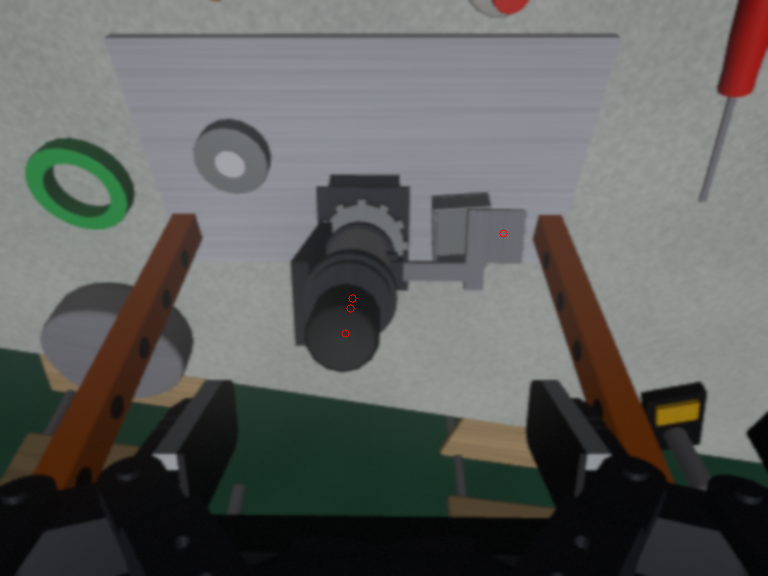

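Run:
```python
from h import *
s=observe();print(s["clock"],s["joint_positions"].round(3),s["tcp_pos"].round(1),s["qd"].round(2))
v=np.load("v.npy");err(rigp(v,ax(149)+[1,-1.4,.5]),tool_R(v[3]))
```

```text
3.5 [-1.44  -0.304  1.419  2.21   0.361  0.549  1.592] [490.6 -84.7 296.6] [ 0.04  0.   -0.   -0.04 -0.06  0.04  0.09]
tool-frame err mm [-11.  -17.8  95.5] turn [-0.63  0.35  0.3 ]
```

The arm stopped short. q2 and q3 are at their range limits, which is a bad redundancy branch. I'll identify the kinematics so I can see a way out.

Run:
```python
from h import *
import itertools
s=observe()
Q=[np.array([-1.21020839,0.52203885,-0.03632589,1.60001161,0.02119663,1.02111955,-0.11279282]),s["joint_positions"]]
P=[np.array([260.88,567.56,230.71]),s["tcp_pos"]]
O=[R.from_rotvec([-.67143187,-3.06882709,.00185342]),R.from_rotvec(s["orientation"])]
res=[]
for sg in itertools.product([1,-1],repeat=4):
  for yz in itertools.product([1,-1],repeat=2):
    def rot(q,o,t): 
        return R.from_euler('z',sg[0]*q[0]+o)*R.from_euler('y',q[1])*R.from_euler('z',sg[1]*q[2])*R.from_euler('y',yz[0]*q[3])*R.from_euler('z',sg[2]*q[4])*R.from_euler('y',yz[1]*q[5])*R.from_euler('z',sg[3]*q[6]+t)
    for t0 in (0,1.57,3.14,-1.57):
        f=lambda p:np.ravel([(rot(q,*p).inv()*o).as_rotvec() for q,o in zip(Q,O)])
        r=least_squares(f,[2.35 if sg[0]>0 else 0,t0]); res.append((r.cost,sg,yz,r.x.round(3)))
res.sort(key=lambda a:a[0])
for r in res[:6]: print(r)
```

```text
(np.float64(1.3359903243293272e-17), (-1, -1, -1, -1), (1, 1), array([0.   , 1.571]))
(np.float64(1.3359932195874636e-17), (-1, -1, -1, -1), (1, 1), array([0.   , 1.571]))
(np.float64(1.4166250699373964e-17), (-1, -1, -1, -1), (1, 1), array([0.   , 1.571]))
(np.float64(6.131134913808659e-16), (-1, -1, -1, -1), (1, 1), array([-0.   ,  1.571]))
(np.float64(0.05160625869699646), (1, -1, -1, -1), (1, 1), array([2.763, 1.689]))
(np.float64(0.05160625869699647), (1, -1, -1, -1), (1, 1), array([2.763, 1.689]))
```

```bash
cat >> h.py <<'E'
Q0=np.array([-1.21020839,0.52203885,-0.03632589,1.60001161,0.02119663,1.02111955,-0.11279282])
LO=np.array([-2.91,-.3,-1.5,.17,-1.26,.16,-2.52]);HI=np.array([2.91,2.13,1.42,2.43,4.41,1.93,2.52]);VM=np.array([1.89,1.89,2.39,2.39,3.01,3.01,3.01])
E
python3 - <<'E'
from h import *
s=observe()
Q=[Q0,s["joint_positions"]];P=[np.array([260.88,567.56,230.71]),s["tcp_pos"]]
rz=lambda a:R.from_euler('z',a);ry=lambda a:R.from_euler('y',a)
def fk(q,L):
    d,L1,L2,L3,a,b,c=L
    A=rz(-q[0])*ry(q[1])*rz(-q[2]); p=np.array([0,0,d])+A.apply([a,0,L1]); B=A*ry(q[3]); p=p+B.apply([b,0,L2]); B=B*rz(-q[4])*ry(q[5]); return p+B.apply([c,0,L3])
f=lambda L,off:np.ravel([fk(q,np.r_[L,off])-p for q,p in zip(Q,P)])
r=least_squares(lambda L:f(L,[0,0,0]),[350,450,450,350]); print(r.x,r.fun.round(2))
r=least_squares(lambda L:f(np.r_[L[:4]],[L[4],-L[4],0]),[350,450,450,350,0]); print(r.x,r.fun.round(2))
E
```

```text
[334.37674639 641.5457051  359.33980553 490.50904536] [-52.49  22.06 -18.84  -6.76   9.99  18.84]
[ 5270.59573125  6149.81091162  1665.12728107  8518.62930696
 -2770.6111833 ] [-0.77  0.05  0.8   0.34 -0.65 -0.8 ]
```

```bash
cat >> h.py <<'E'
import json
def log():
    s=observe(); open("log.jsonl","a").write(json.dumps([s["joint_positions"].tolist(),s["tcp_pos"].tolist(),s["orientation"].tolist(),s["qd"].tolist()])+"\n"); print(s["clock"],s["joint_positions"].round(3),s["tcp_pos"].round(1))
E
python3 - <<'E'
from h import *
log()
rows(np.array([472.7,-108.4,364.5]),R.from_rotvec([-.329,2.671,.077]),5)
E
```

```text
3.5 [-1.44  -0.304  1.419  2.21   0.361  0.549  1.592] [490.6 -84.7 296.6]
N 5 shift m [-0.0018, -0.0038, -0.0142] turn deg [-0.13, 0.08, 0.08]
```

Emit:
apply_moves(steps=[[[-0.0018,-0.0038,-0.0142],[-0.13,0.08,0.08],100],[[-0.0018,-0.0038,-0.0142],[-0.13,0.08,0.08],100],[[-0.0018,-0.0038,-0.0142],[-0.13,0.08,0.08],100],[[-0.0018,-0.0038,-0.0142],[-0.13,0.08,0.08],100],[[-0.0018,-0.0038,-0.0142],[-0.13,0.08,0.08],100]])

```text
clock: 4.0
tcp_pos: [473.0, -110.7, 366.4]
orientation: [-0.324, 2.671, 0.077]
ft_force: [-1.0, -0.8, 0.1]
gripper_width: 85.0
```

```bash
python3 -c "
from h import *
log()"
```

```text
4.0 [-1.082 -0.303  1.107  2.101  0.2    0.746  1.762] [ 473.  -110.7  366.4]
```

Emit:
apply_moves(steps=[[[0.0156,0.0326,0.0042],[0.44,1.22,1.88],100],[[0.0156,0.0326,0.0042],[0.44,1.22,1.88],100],[[0.0156,0.0326,0.0042],[0.44,1.22,1.88],100],[[0.0156,0.0326,0.0042],[0.44,1.22,1.88],100],[[0.0156,0.0326,0.0042],[0.44,1.22,1.88],100]])

```text
clock: 4.5
tcp_pos: [381.6, 40.0, 317.1]
orientation: [-0.096, 2.797, 0.058]
ft_force: [0.8, 1.2, 0.7]
gripper_width: 85.3
```

```bash
python3 -c "
from h import *
log()"
```

```text
4.5 [-0.82  -0.242  0.42   2.305  0.267  0.738  1.076] [381.6  40.  317.1]
```

Emit:
apply_moves(steps=[[[0.0159,0.0326,0.0043],[0.44,1.25,1.91],100],[[0.0159,0.0326,0.0043],[0.44,1.25,1.91],100],[[0.0159,0.0326,0.0043],[0.44,1.25,1.91],100],[[0.0159,0.0326,0.0043],[0.44,1.25,1.91],100],[[0.0159,0.0326,0.0043],[0.44,1.25,1.91],100]])

```text
clock: 5.0
tcp_pos: [310.9, 204.2, 279.0]
orientation: [0.147, 2.908, 0.041]
ft_force: [2.5, -0.1, 0.9]
gripper_width: 85.2
```

```bash
python3 -c "
from h import *
log()"
```

```text
5.0 [-0.926 -0.068  0.031  2.277  0.242  0.789  0.416] [310.9 204.2 279. ]
```

```bash
cat > fit.py <<'E'
from h import *
rz=lambda a:R.from_euler('z',a);ry=lambda a:R.from_euler('y',a)
def frames(q):
    F=[R.identity()]
    for i,a in enumerate(q): F.append(F[-1]*(ry(a) if i in(1,3,5) else rz(-a)))
    return F
# params: d, per frame vectors
cols=[(0,2),(1,0),(1,1),(3,0),(3,1),(3,2),(5,0),(5,1),(5,2),(7,0),(7,1),(7,2)]
def A(q): F=frames(q); return np.column_stack([F[k].as_matrix()[:,j] for k,j in cols])
if __name__=="__main__":
    S=[json.loads(l) for l in open("log.jsonl")]
    Q=[Q0]+[np.array(x[0]) for x in S];P=[np.array([260.88,567.56,230.71])]+[np.array(x[1]) for x in S]
    M=np.vstack([A(q) for q in Q]);b=np.concatenate(P)
    lam=np.array([.0,.03,.03,.03,.03,0,.03,.03,0,.03,.03,0])+1e-4
    x=np.linalg.lstsq(np.vstack([M,np.diag(lam)]),np.r_[b,np.zeros(12)],rcond=None)[0]
    for c,xx in zip(cols,x): print(c,xx.round(1))
    print((M@x-b).reshape(-1,3).round(1)); np.save("kin.npy",x)
    print([ ((frames(q)[-1]*rz(np.pi/2)).inv()*R.from_rotvec(s[2])).magnitude().round(4) for q,s in zip(Q[1:],S)])
E
python3 fit.py
```

```text
(0, 2) 323.4
(1, 0) -0.9
(1, 1) -22.0
(3, 0) -1.3
(3, 1) -30.9
(3, 2) 528.1
(5, 0) 4.3
(5, 1) -7.0
(5, 2) 425.6
(7, 0) -0.8
(7, 1) 0.8
(7, 2) 324.1
[[ 0.  -0.   0. ]
 [-0.1 -0.1  0.2]
 [ 0.1  0.  -0.2]
 [-0.  -0.  -0. ]
 [-0.1  0.1 -0.1]]Traceback (most recent call last):
  File "fit.py", line 18, in <module>
    print([ ((frames(q)[-1]*rz(np.pi/2)).inv()*R.from_rotvec(s[2])).magnitude().round(4) for q,s in zip(Q[1:],S)])
            ^^^^^^^^^^^^^^^^^^^^^^^^^^^^^^^^^^^^^^^^^^^^^^^^^^^^^^^^^^^^^^^^^^^^^^^^^
AttributeError: 'float' object has no attribute 'round'
```

```bash
cat > sim.py <<'E'
from fit import *
X=np.load("kin.npy")
def fk(q): return A(q)@X, frames(q)[-1]*rz(np.pi/2)
def e6(q,p,Ro):
    a,b=fk(q); return np.r_[(p-a)/1000,(Ro*b.inv()).as_rotvec()]
def jac(q):
    p,Ro=fk(q); J=np.zeros((6,7))
    for i in range(7):
        d=np.zeros(7);d[i]=1e-5; a,b=fk(q+d); J[:,i]=np.r_[(a-p)/1e-2,(b*Ro.inv()).as_rotvec()/1e-5]
    return J
def track(q,p,Ro,rws,it=4):
    """min-norm tracking of rows (shift m, turn deg)"""
    q=q.copy()
    for d,w in rws:
        p=p+Ro.apply(np.array(d)*1000); Ro=Ro*R.from_rotvec(np.radians(w)); q0=q.copy()
        for _ in range(it):
            J=jac(q); q=np.clip(q+J.T@np.linalg.solve(J@J.T+1e-5*np.eye(6),e6(q,p,Ro)),LO,HI)
        dq=q-q0; k=max(1,np.max(np.abs(dq)/(.07*VM))); q=q0+dq/k
        if k>1: p,Ro=fk(q)
    return q,p,Ro
E
python3 - <<'E'
from sim import *
S=[json.loads(l) for l in open("log.jsonl")]
r=[((.0159,.0326,.0043),(.44,1.25,1.91))]*5
for i in(1,2):
    q=np.array(S[i][0]);p,Ro=fk(q); a=track(q,p,Ro,r); print("sim",a[0].round(3),a[1].round(1)); print("real",np.round(S[i+1][0],3),np.round(S[i+1][1],1))
# redundancy scan at goals
v=np.load("v.npy")
for s in(147,205,260):
    for lean in (26,32):
        p=rigp(v,ax(147)+[1,-1.4,.5]+AX*(s-147));Ro=tool_R(v[3],np.radians(lean)); best=[]
        rng=np.random.default_rng(0)
        for k in range(60):
            q0=rng.uniform(LO,HI); rr=least_squares(lambda q:np.r_[10*e6(q,p,Ro),.003*(q-(LO+HI)/2)],q0,bounds=(LO,HI))
            if np.linalg.norm(e6(rr.x,p,Ro))<3e-3: best.append((np.min(np.minimum(rr.x-LO,HI-rr.x)),rr.x))
        best.sort(key=lambda t:-t[0]); print(s,lean,len(best)); [print("  ",b[0].round(3),b[1].round(2)) for b in best[:2]]
E
```

```text
sim [-0.821 -0.243  0.424  2.304  0.264  0.74   1.081] [381.3  39.3 317.3]
real [-0.82  -0.242  0.42   2.305  0.267  0.738  1.076] [381.6  40.  317.1]
sim [-0.924 -0.068  0.03   2.277  0.243  0.789  0.416] [311.2 203.9 278.9]
real [-0.926 -0.068  0.031  2.277  0.242  0.789  0.416] [310.9 204.2 279. ]
147 26 31
   0.103 [ 1.18  0.67 -1.4   2.11  1.05  0.64  1.01]
   0.103 [ 1.18  0.67 -1.4   2.11  1.05  0.64  1.01]
147 32 29
   0.199 [ 1.19  0.59 -1.3   2.19  1.14  0.42  0.93]
   0.199 [ 1.19  0.59 -1.3   2.19  1.14  0.42  0.93]
205 26 31
   0.0 [ 1.33  0.55 -1.5   2.1   0.8   0.66  1.22]
   0.0 [ 1.33  0.55 -1.5   2.1   0.8   0.66  1.22]
205 32 26
   0.0 [ 1.39  0.53 -1.5   2.17  0.87  0.49  1.18]
   0.0 [ 1.39  0.53 -1.5   2.17  0.87  0.49  1.18]
260 26 32
   0.288 [ 0.54  0.08 -0.35  2.08 -0.3   0.59  2.23]
   0.288 [ 0.54  0.08 -0.35  2.08 -0.3   0.59  2.23]
260 32 29
   0.038 [ 0.49  0.05 -0.25  2.16 -0.53  0.49  2.48]
   0.038 [ 0.49  0.05 -0.25  2.16 -0.53  0.49  2.48]
```

```bash
cat > plan.py <<'E'
from sim import *
v=np.load("v.npy")
def twist(p0,R0,p1,R1,N):
    w=(R0.inv()*R1).as_rotvec()/N; W=R.from_rotvec(w); M=sum((W**k).as_matrix() for k in range(N))
    return np.linalg.solve(M,R0.inv().apply(p1-p0))/1000,np.degrees(w)
def go(q,p,Ro,p1,R1,N=None):
    if N is None:
        N=int(np.ceil(max(np.linalg.norm(p1-p)/35,np.degrees((Ro.inv()*R1).magnitude())/7,1)/5))*5
    d,w=twist(p,Ro,p1,R1,N); m=9
    for _ in range(N):
        q,p,Ro=track(q,p,Ro,[(d,w)],3); m=min(m,np.min(np.minimum(q-LO,HI-q)))
    return q,p,Ro,m,N,d,w
G=lambda s,dx=0,lean=26:(rigp(v,ax(149)+[1-dx,-1.4,.5]+AX*(s-149)),tool_R(v[3],np.radians(lean)))
E
cat > search.py <<'E'
from plan import *
def wp(r,az,z,yaw,lean):  # yaw: direction tool leans, rad
    return np.array([r*np.cos(az),r*np.sin(az),z]),tool_R(yaw,lean)
s=observe();q0=s["joint_positions"]
rng=np.random.default_rng(1);best=[]
import time;t0=time.time()
while time.time()-t0<150:
    prm=[(rng.uniform(400,480),rng.uniform(-.5,.6),rng.uniform(220,420),rng.uniform(-1.0,1.2),rng.uniform(0,.5)) for _ in range(rng.integers(1,3))]
    dx=rng.uniform(40,90);lean=rng.choice([26,30])
    q,p,Ro=q0,*fk(q0);M=[];n=0
    try:
        for t in [wp(*a) for a in prm]+[G(149,dx,lean),G(149,0,lean),G(204,0,lean)]:
            q,p,Ro,m,N,d,w=go(q,p,Ro,*t);M.append(m);n+=N
            if m<.03: break
            if np.linalg.norm(p-t[0])>4: m=0;M.append(0);break
    except Exception: continue
    best.append((min(M),n,prm,dx,lean,q.round(2)))
best.sort(key=lambda b:-b[0]);print(len(best))
for b in best[:5]: print(round(b[0],3),b[1],[np.round(x,2).tolist() for x in b[2]],round(b[3]),b[4],b[5])
E
python3 search.py
```

```text
564
0.03 20 [[433.51, 0.17, 265.25, -0.28, 0.11]] 54 26 [ 0.07  0.2   0.14  2.24 -0.62  0.36  2.49]
0.029 30 [[448.9, -0.22, 227.19, -0.75, 0.1], [458.75, 0.4, 405.09, 0.41, 0.15]] 82 30 [-0.19  0.11  0.42  2.32 -0.79  0.39  2.49]
0.029 20 [[450.59, -0.08, 355.14, -0.55, 0.18]] 67 26 [-0.15  0.17  0.39  2.26 -0.65  0.41  2.49]
0.029 15 [[471.26, -0.17, 258.16, -0.07, 0.25]] 76 30 [ 0.02  0.16  0.23  2.3  -0.75  0.35  2.49]
0.028 15 [[426.35, 0.36, 255.48, 0.08, 0.19]] 54 30 [ 0.03  0.17  0.13  2.3  -0.71  0.3   2.49]
```

```bash
python3 - <<'E'
s=open("search.py").read()
s=s.replace("lean=rng.choice([26,30])","lean=rng.choice([24,26,28]);tw=rng.uniform(-.3,.3)")
s=s.replace("+[G(149,dx,lean),G(149,0,lean),G(204,0,lean)]","+[(a,b*R.from_rotvec([0,0,tw])) for a,b in (G(149,dx,lean),G(149,0,lean),G(206,0,lean))]")
s=s.replace("m<.03","m<.05").replace("dx,lean,q.round(2)","dx,(lean,round(tw,2)),q.round(2)")
open("search.py","w").write(s)
E
python3 search.py
```

```text
615
0.151 25 [[473.55, 0.44, 247.74, 0.41, 0.17]] 51 (np.int64(24), 0.21) [-0.08  0.18  0.29  2.11 -0.47  0.53  2.17]
0.147 40 [[477.61, 0.07, 225.51, -0.91, 0.32], [462.01, 0.47, 244.92, 0.08, 0.14]] 85 (np.int64(24), 0.24) [ 0.04  0.18  0.15  2.1  -0.41  0.52  2.09]
0.084 30 [[462.68, -0.3, 317.82, -0.17, 0.14]] 52 (np.int64(24), 0.28) [-0.31  0.2   0.57  2.12 -0.58  0.55  2.22]
0.079 35 [[421.32, -0.45, 238.69, -0.83, 0.34]] 46 (np.int64(26), 0.27) [ 0.12  0.17  0.08  2.12 -0.45  0.48  2.1 ]
0.072 35 [[478.05, -0.34, 220.99, -0.56, 0.21]] 53 (np.int64(26), 0.12) [ 0.13  0.17  0.07  2.12 -0.44  0.48  2.25]
```

```bash
cat > p1.py <<'E'
from plan import *
s=observe();q=s["joint_positions"];p,Ro=fk(q)
tw=lambda t:(t[0],t[1]*R.from_rotvec([0,0,.21]))
T=[(np.array([428,202,250.]),tool_R(.41,.17)),tw(G(149,60,24)),tw(G(149,0,24)),tw(G(206,0,24))]
for t in T:
    q,p,Ro,m,N,d,w=go(q,p,Ro,*t); print(N,d.round(4).tolist(),w.round(2).tolist(),"margin",round(m,3),"q",q.round(2),"off",(p-t[0]).round(1),p.round(1))
E
python3 p1.py
```

```text
5 [-0.0218, -0.0031, 0.0104] [-0.72, 0.76, -5.78] margin 0.174 q [-0.75  0.17  0.18  2.09 -0.01  0.71  1.42] off [-0. -0.  0.] [428. 202. 250.]
10 [0.0024, -0.0315, 0.0018] [0.12, -1.45, 2.1] margin 0.124 q [ 0.03  0.22  0.21  2.23 -0.64  0.4   2.4 ] off [0. 0. 0.] [ 487.7 -104.8  216.1]
5 [-0.0107, 0.0023, 0.0049] [-0.0, -0.0, -0.0] margin 0.145 q [-0.04  0.3   0.23  2.11 -0.61  0.42  2.3 ] off [0. 0. 0.] [545.9 -90.2 216.1]
5 [0.0004, -0.0001, -0.0114] [0.0, -0.0, -0.0] margin 0.243 q [-0.1   0.18  0.32  2.11 -0.47  0.53  2.18] off [-0.  0.  0.] [521.6 -96.3 267.4]
```

Emit:
apply_moves(steps=[[[-0.0218,-0.0031,0.0104],[-0.72,0.76,-5.78],100],[[-0.0218,-0.0031,0.0104],[-0.72,0.76,-5.78],100],[[-0.0218,-0.0031,0.0104],[-0.72,0.76,-5.78],100],[[-0.0218,-0.0031,0.0104],[-0.72,0.76,-5.78],100],[[-0.0218,-0.0031,0.0104],[-0.72,0.76,-5.78],100]])

```text
clock: 5.5
tcp_pos: [429.8, 200.8, 250.2]
orientation: [-0.614, 2.91, 0.053]
ft_force: [-1.0, 1.1, -0.5]
gripper_width: 85.6
```

Emit:
apply_moves(steps=[[[0.0024,-0.0315,0.0018],[0.12,-1.45,2.1],100],[[0.0024,-0.0315,0.0018],[0.12,-1.45,2.1],100],[[0.0024,-0.0315,0.0018],[0.12,-1.45,2.1],100],[[0.0024,-0.0315,0.0018],[0.12,-1.45,2.1],100],[[0.0024,-0.0315,0.0018],[0.12,-1.45,2.1],100]])

```text
clock: 6.0
tcp_pos: [472.2, 48.4, 237.3]
orientation: [-0.319, 2.832, 0.096]
ft_force: [1.7, 1.2, -0.8]
gripper_width: 85.1
```

Run:
```python
from plan import *
log()
q=observe()["joint_positions"];p,Ro=fk(q)
for t in (G(149,60,24),G(149,0,24)):
    t=(t[0],t[1]*R.from_rotvec([0,0,.21]))
    q,p,Ro,m,N,d,w=go(q,p,Ro,*t,5); print(N,d.round(4).tolist(),w.round(2).tolist(),"margin",round(m,3),"q",q.round(2),"off",(p-t[0]).round(1),p.round(1))
```

```text
6.0 [-0.453  0.144  0.284  2.211 -0.181  0.504  1.763] [472.2  48.4 237.3]
5 [0.0016, -0.0309, 0.0017] [0.14, -1.43, 2.09] margin 0.122 q [ 0.03  0.22  0.22  2.23 -0.64  0.4   2.4 ] off [ 0. -0.  0.] [ 487.7 -104.8  216.1]
5 [-0.0107, 0.0023, 0.0049] [0.0, -0.0, 0.0] margin 0.142 q [-0.04  0.3   0.24  2.11 -0.61  0.42  2.3 ] off [ 0. -0.  0.] [545.9 -90.2 216.1]
```

Emit:
apply_moves(steps=[[[0.0016,-0.0309,0.0017],[0.14,-1.43,2.09],100],[[0.0016,-0.0309,0.0017],[0.14,-1.43,2.09],100],[[0.0016,-0.0309,0.0017],[0.14,-1.43,2.09],100],[[0.0016,-0.0309,0.0017],[0.14,-1.43,2.09],100],[[0.0016,-0.0309,0.0017],[0.14,-1.43,2.09],100]])

```text
clock: 6.5
tcp_pos: [492.2, -103.8, 218.7]
orientation: [-0.05, 2.729, 0.132]
ft_force: [0.9, 0.4, 0.1]
gripper_width: 85.9
```

Run:
```python
from plan import *
import cv2
get_image("top")
s=observe();log(); im=get_image("wrist"); c=camera_params("wrist")
T=np.eye(4);T[:3,:3]=R.from_rotvec(s["orientation"]).as_matrix();T[:3,3]=s["tcp_pos"];T=T@c["hand_eye"]
np.save("T3.npy",T)
b=cv2.resize(im[...,::-1].copy(),None,fx=1.5,fy=1.5)
for P in (ax(182),ax(150),PAD,ax(135)):
    q=proj(c["intrinsics"],T,rigp(v,P)); print((q*1.5).round(1)); cv2.circle(b,tuple(int(1.5*t) for t in q),4,(0,0,255),1)
cv2.imwrite("pics/w3.png",b)
for n in("knob_mid","paddle","barrel_top"): print(n,[((np.array(d["xy"])*[768,576]).round(1),round(d["score"],2)) for d in find_in(n,"wrist")[:2]])
q=observe()["joint_positions"];p,Ro=fk(q)
t=G(149,0,24);t=(t[0],t[1]*R.from_rotvec([0,0,.21]))
q,p,Ro,m,N,d,w=go(q,p,Ro,*t,5); print(N,d.round(4).tolist(),w.round(2).tolist(),"margin",round(m,3),"off",(p-t[0]).round(1))
```

```text
6.55 [ 0.034  0.214  0.213  2.235 -0.648  0.389  2.4  ] [ 491.4 -109.2  218.1]
[433.8 520.5]
[426.5 462.2]
[581.8 302.5]
[423.8 440.8]
knob_mid [(array([421.9, 496.1]), 0.64)]
paddle [(array([558. , 325.8]), 0.96)]
barrel_top [(array([424.9, 235.6]), 0.63)]
5 [-0.0112, 0.001, 0.0047] [0.01, -0.01, 0.01] margin 0.155 off [0. 0. 0.]
```

View pics/w3.png

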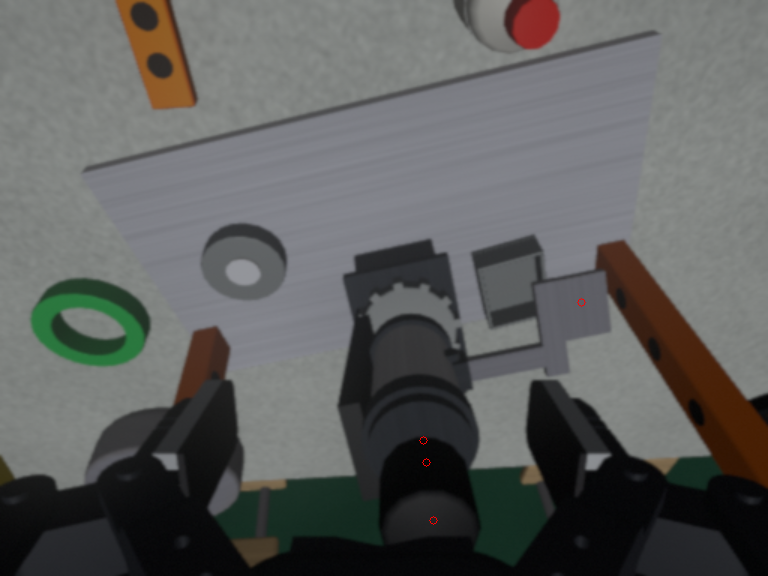

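The knob top sits at about (430,530), close to the predicted (434,520), and the open fingers line up with it. The paddle plate is centred near (573,307). Sliding in.

Emit:
apply_moves(steps=[[[-0.0112,0.001,0.0047],[0,0,0],100],[[-0.0112,0.001,0.0047],[0,0,0],100],[[-0.0112,0.001,0.0047],[0,0,0],100],[[-0.0112,0.001,0.0047],[0,0,0],100],[[-0.0112,0.001,0.0047],[0,0,0],100]])

```text
clock: 7.25
tcp_pos: [553.7, -94.4, 220.1]
orientation: [-0.052, 2.73, 0.131]
ft_force: [0.3, -0.3, -0.3]
gripper_width: 84.7
```

Run:
```python
from plan import *
import cv2
get_image("side")
t=G(149,0,24);t=(t[0],t[1]*R.from_rotvec([0,0,.21])); err(*t); log(); s=observe(); print(s["ft_force"])
v=np.load("v.npy"); d=inv(v,s["tcp_pos"])-[60,0,85]; print("s",d@AX,"perp",d-(d@AX)*AX)
im=get_image("wrist"); b=im[...,::-1]; cv2.imwrite("pics/w4.png",cv2.resize(b[192:],None,fx=1.5,fy=1.5))
```

```text
tool-frame err mm [10.2  4.   0.4] turn [-0.    0.03  0.14]
7.3 [-0.037  0.3    0.235  2.106 -0.607  0.422  2.302] [555.3 -94.  220.3]
[0.79489339 1.61679881 0.18911825]
s 149.1057282070898 perp [ 9.27595406 -7.41522358  4.51931911]
```

View pics/w4.png

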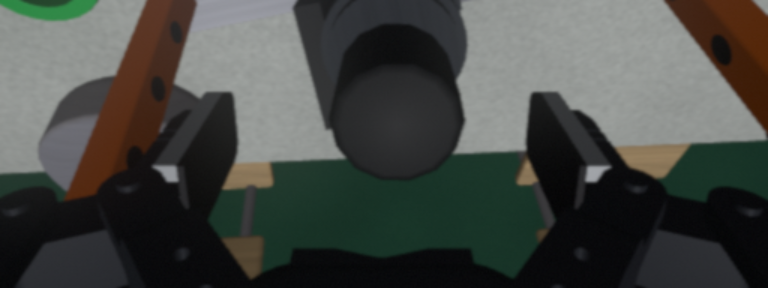

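Emit:
apply_moves(steps=[[[0.0051,0.002,0],[0,0,0],100],[[0.0051,0.002,0],[0,0,0],100],[[0,0,0],[0,0,0],100],[[0,0,0],[0,0,0],100],[[0,0,0],[0,0,0],100]])

```text
clock: 7.85
tcp_pos: [542.9, -91.4, 216.7]
orientation: [-0.051, 2.73, 0.13]
ft_force: [-0.0, -0.1, 0.4]
gripper_width: 85.5
```

Run:
```python
from plan import *
t=G(149,0,24);t=(t[0],t[1]*R.from_rotvec([0,0,.21])); err(*t); log(); print(observe()["ft_force"])
# paddle & knob top from two wrist places
w=camera_params("wrist")["intrinsics"];T1=np.load("T1.npy");T3=np.load("T3.npy")
for n,a,b in(("paddle",(509,204),(572,308)),("knobtop",(395,270),(430,532))):
    P,e=tri([(w,T1,np.array(a)/1.5),(w,T3,np.array(b)/1.5)]); print(n,P.round(1),e,inv(v,P).round(1))
```

```text
tool-frame err mm [-2.5  1.   1.7] turn [-0.03  0.02  0.05]
7.85 [-0.034  0.286  0.226  2.138 -0.617  0.402  2.312] [542.9 -91.4 216.7]
[-0.03719874 -0.14404838  0.42100595]
paddle [533.5  -3.4 141.8] [-1.   0.2  0.6 -0.3] [  5.   85.8 145.1]
knobtop [524.7 -95.6 251.4] [ 0.5  0.1 -0.3  0. ] [-26.1  -1.5 254.7]
```

Emit:
apply_moves(steps=[[[-0.001,0.001,0],[0,0,0],50],[[0,0,0],[0,0,0],30],[[0,0,0],[0,0,0],20],[[0,0,0],[0,0,0],20],[[0,0,0],[0,0,0],20]], newtons=60)

```text
clock: 8.35
tcp_pos: [543.8, -90.5, 216.9]
orientation: [-0.05, 2.73, 0.13]
ft_force: [1.2, -2.8, -1.0]
gripper_width: 33.0
```

Emit:
apply_moves(steps=[[[0,0,0],[0,0,0],20],[[0,0,0],[0,0,0],20],[[0,0,0],[0,0,0],20],[[0,0,0],[0,0,0],20],[[0,0,0],[0,0,0],20]])

```text
clock: 8.85
tcp_pos: [543.8, -90.4, 216.9]
orientation: [-0.05, 2.73, 0.13]
ft_force: [1.2, -5.1, -0.8]
gripper_width: 32.8
```

```bash
cat >> plan.py <<'E'
def st():
    s=observe(); d=inv(v,s["tcp_pos"])-[60,0,85]; f=R.from_euler('z',-v[3]).apply(s["ft_force"])
    print(s["clock"],"s",round(d@AX,1),"perp",(d-(d@AX)*AX).round(1),"F along axis",round(f@AX,1),"F rig",f.round(1),"w",round(s["gripper_width"],1),"margin",np.min(np.minimum(s["joint_positions"]-LO,HI-s["joint_positions"])).round(3))
E
python3 - <<'E'
from plan import *
st(); R0=R.from_rotvec(observe()["orientation"]); print("AX in tool",R0.inv().apply(R.from_euler('z',v[3]).apply(AX)).round(3))
E
```

```text
8.85 s 150.6 perp [-0.3 -1.1 -0.2] F along axis -0.7 F rig [-0.1 -5.2 -0.8] w 32.8 margin 0.213
AX in tool [ 0.034 -0.008 -0.999]
```

Emit:
apply_moves(steps=[[[0.0001,0,-0.003],[0,0,0],20],[[0.0001,0,-0.003],[0,0,0],20],[[0.0001,0,-0.003],[0,0,0],20],[[0.0001,0,-0.003],[0,0,0],20],[[0.0001,0,-0.003],[0,0,0],20]])

```text
clock: 9.35
tcp_pos: [537.4, -92.0, 230.5]
orientation: [-0.05, 2.73, 0.13]
ft_force: [3.6, -6.2, -5.1]
gripper_width: 32.8
```

```bash
python3 -c "
from plan import *
st()"
```

```text
9.35 s 165.7 perp [-0.3 -1.1 -0.2] F along axis -5.4 F rig [ 2.  -6.9 -5.1] w 32.8 margin 0.246
```

Emit:
apply_moves(steps=[[[0.0001,0,-0.0025],[0,0,0],20],[[0.0001,0,-0.0025],[0,0,0],20],[[0.0001,0,-0.0025],[0,0,0],20],[[0.0001,0,-0.0025],[0,0,0],20],[[0.0001,0,-0.0025],[0,0,0],20]])

```text
clock: 9.85
tcp_pos: [532.1, -93.4, 241.6]
orientation: [-0.05, 2.73, 0.129]
ft_force: [6.0, -7.1, -7.5]
gripper_width: 32.8
```

Emit:
apply_moves(steps=[[[0.0,0,-0.001],[0,0,0],20],[[0.0,0,-0.001],[0,0,0],20],[[0.0,0,-0.001],[0,0,0],20],[[0.0,0,-0.001],[0,0,0],20],[[0.0,0,-0.001],[0,0,0],20]])

```text
clock: 10.35
tcp_pos: [530.1, -93.9, 245.9]
orientation: [-0.05, 2.73, 0.129]
ft_force: [7.2, -6.5, -12.0]
gripper_width: 32.5
```

```bash
python3 -c "
from plan import *
st()"
```

```text
10.35 s 182.9 perp [-0.4 -1.1 -0.2] F along axis -13.1 F rig [  5.4  -8.  -12. ] w 32.5 margin 0.285
```

Emit:
apply_moves(steps=[[[0,0,-0.0006],[0,0,0],20],[[0,0,-0.0006],[0,0,0],20],[[0,0,-0.0006],[0,0,0],20],[[0,0,-0.0006],[0,0,0],20],[[0,0,-0.0006],[0,0,0],20]])

```text
clock: 10.85
tcp_pos: [528.9, -94.2, 248.5]
orientation: [-0.05, 2.731, 0.129]
ft_force: [8.5, -8.2, -13.5]
gripper_width: 33.0
```

```bash
python3 -c "
from plan import *
st()"
```

```text
10.85 s 185.8 perp [-0.3 -1.1 -0.2] F along axis -14.8 F rig [  6.2 -10.  -13.5] w 33.0 margin 0.291
```

Emit:
apply_moves(steps=[[[0,0,-0.0006],[0,0,0],20],[[0,0,-0.0006],[0,0,0],20],[[0,0,-0.0006],[0,0,0],20],[[0,0,-0.0006],[0,0,0],20],[[0,0,-0.0006],[0,0,0],20]])

```text
clock: 11.35
tcp_pos: [527.6, -94.5, 251.2]
orientation: [-0.05, 2.731, 0.129]
ft_force: [7.7, -8.0, -14.0]
gripper_width: 33.0
```

```bash
python3 -c "
from plan import *
st()"
```

```text
11.35 s 188.7 perp [-0.3 -1.1 -0.2] F along axis -15.0 F rig [  5.5  -9.6 -14. ] w 33.0 margin 0.298
```

Emit:
apply_moves(steps=[[[0,0,-0.0006],[0,0,0],20],[[0,0,-0.0006],[0,0,0],20],[[0,0,-0.0006],[0,0,0],20],[[0,0,-0.0006],[0,0,0],20],[[0,0,-0.0006],[0,0,0],20]])

```text
clock: 11.85
tcp_pos: [526.3, -94.8, 253.8]
orientation: [-0.05, 2.731, 0.129]
ft_force: [8.5, -7.9, -14.3]
gripper_width: 32.4
```

```bash
python3 -c "
from plan import *
st()"
```

```text
11.85 s 191.7 perp [-0.4 -1.1 -0.2] F along axis -15.6 F rig [  6.3  -9.7 -14.3] w 32.4 margin 0.298
```

Emit:
apply_moves(steps=[[[0,0,-0.0006],[0,0,0],20],[[0,0,-0.0006],[0,0,0],20],[[0,0,-0.0006],[0,0,0],20],[[0,0,-0.0006],[0,0,0],20],[[0,0,-0.0006],[0,0,0],20]])

```text
clock: 12.35
tcp_pos: [525.1, -95.2, 256.5]
orientation: [-0.05, 2.731, 0.129]
ft_force: [6.7, -7.9, -14.3]
gripper_width: 32.4
```

```bash
python3 -c "
from plan import *
st()"
```

```text
12.35 s 194.7 perp [-0.4 -1.1 -0.2] F along axis -14.8 F rig [  4.6  -9.3 -14.3] w 32.4 margin 0.299
```

Emit:
apply_moves(steps=[[[0,0,-0.0006],[0,0,0],20],[[0,0,-0.0006],[0,0,0],20],[[0,0,-0.0006],[0,0,0],20],[[0,0,-0.0006],[0,0,0],20],[[0,0,-0.0006],[0,0,0],20]])

```text
clock: 12.85
tcp_pos: [523.7, -95.6, 259.7]
orientation: [-0.05, 2.731, 0.129]
ft_force: [1.4, -8.7, -7.1]
gripper_width: 32.5
```

```bash
python3 -c "
from plan import *
st()"
```

```text
12.85 s 198.1 perp [-0.3 -1.2 -0.1] F along axis -6.0 F rig [-0.7 -8.8 -7.1] w 32.5 margin 0.3
```

Emit:
apply_moves(steps=[[[0,0,-0.0005],[0,0,0],20],[[0,0,-0.0005],[0,0,0],20],[[0,0,-0.0005],[0,0,0],20],[[0,0,-0.0005],[0,0,0],20],[[0,0,0],[0,0,0],20]])

```text
clock: 13.35
tcp_pos: [523.0, -95.7, 261.1]
orientation: [-0.05, 2.731, 0.129]
ft_force: [7.4, -8.9, -13.9]
gripper_width: 32.5
```

```bash
python3 -c "
from plan import *
st()"
```

```text
13.35 s 199.7 perp [-0.3 -1.2 -0.2] F along axis -14.7 F rig [  5.  -10.4 -13.9] w 32.5 margin 0.301
```

Emit:
apply_moves(steps=[[[0,0,-0.0005],[0,0,0],20],[[0,0,-0.0005],[0,0,0],20],[[0,0,-0.0005],[0,0,0],20],[[0,0,-0.0005],[0,0,0],20],[[0,0,0],[0,0,0],20]])

```text
clock: 13.85
tcp_pos: [522.1, -95.9, 262.8]
orientation: [-0.05, 2.732, 0.129]
ft_force: [5.4, -9.5, -14.9]
gripper_width: 32.5
```

```bash
python3 -c "
from plan import *
st()"
```

```text
13.85 s 201.6 perp [-0.4 -1.1 -0.2] F along axis -14.7 F rig [  2.9 -10.5 -14.9] w 32.5 margin 0.302
```

Emit:
apply_moves(steps=[[[0,0,-0.0004],[0,0,0],20],[[0,0,-0.0004],[0,0,0],20],[[0,0,-0.0004],[0,0,0],20],[[0,0,-0.0004],[0,0,0],20],[[0,0,0],[0,0,0],20]])

```text
clock: 14.35
tcp_pos: [521.5, -96.1, 264.1]
orientation: [-0.05, 2.732, 0.129]
ft_force: [9.9, -9.3, -19.0]
gripper_width: 32.7
```

```bash
python3 -c "
from plan import *
st()"
```

```text
14.35 s 203.1 perp [-0.4 -1.1 -0.2] F along axis -20.3 F rig [  7.3 -11.5 -19. ] w 32.7 margin 0.302
```

Emit:
apply_moves(steps=[[[0,0,0.001],[0,0,0],20],[[0,0,0.001],[0,0,0],20],[[0,0,0.001],[0,0,0],20],[[0,0,0.001],[0,0,0],20],[[0,0,0.001],[0,0,0],20]])

```text
clock: 14.85
tcp_pos: [523.6, -95.6, 259.7]
orientation: [-0.05, 2.731, 0.129]
ft_force: [6.9, -8.2, -13.4]
gripper_width: 32.5
```

```bash
python3 -c "
from plan import *
st()"
```

```text
14.85 s 198.2 perp [-0.3 -1.2 -0.2] F along axis -14.1 F rig [  4.7  -9.6 -13.4] w 32.5 margin 0.3
```

Emit:
apply_moves(steps=[[[0,0,0.0004],[0,0,0],20],[[0,0,0.0004],[0,0,0],20],[[0,0,0.0004],[0,0,0],20],[[0,0,0],[0,0,0],20],[[0,0,0],[0,0,0],20]])

```text
clock: 15.35
tcp_pos: [524.0, -95.5, 258.9]
orientation: [-0.05, 2.731, 0.129]
ft_force: [2.3, -8.3, -7.2]
gripper_width: 32.7
```

```bash
python3 -c "
from plan import *
st()"
```

```text
15.35 s 197.3 perp [-0.3 -1.2 -0.2] F along axis -6.6 F rig [ 0.2 -8.6 -7.2] w 32.7 margin 0.3
```

The pull is falling off as I ease back, so the sear is taking the load. I'll ease the remainder.

Emit:
apply_moves(steps=[[[0,0,0.0003],[0,0,0],20],[[0,0,0.0003],[0,0,0],20],[[0,0,0],[0,0,0],20],[[0,0,0],[0,0,0],20],[[0,0,0],[0,0,0],20]])

```text
clock: 15.85
tcp_pos: [524.2, -95.4, 258.7]
orientation: [-0.05, 2.731, 0.13]
ft_force: [-3.9, -8.3, 1.7]
gripper_width: 32.9
```

```bash
python3 -c "
from plan import *
st()"
```

```text
15.85 s 197.0 perp [-0.3 -1.2 -0.1] F along axis 4.0 F rig [-5.8 -7.1  1.7] w 32.9 margin 0.3
```

Emit:
apply_moves(steps=[[[0,0,0],[0,0,0],50],[[0,0,0],[0,0,0],70],[[0,0,0],[0,0,0],100],[[0,0,0],[0,0,0],100],[[0,0,0],[0,0,0],100]])

```text
clock: 16.35
tcp_pos: [524.6, -94.6, 258.8]
orientation: [-0.051, 2.73, 0.131]
ft_force: [0.7, -0.3, -0.1]
gripper_width: 85.5
```

```bash
cat > p2.py <<'E'
from plan import *
st()
q0=observe()["joint_positions"];p0,R0=fk(q0)
PD=np.array([6,89,143.])
def F(up,y=PD[1],dx=0,tw=0,lean=26): return rigp(v,np.array([PD[0]-dx,y,PD[2]])+AX*up),tool_R(v[3],np.radians(lean))*R.from_rotvec([0,0,tw])
off=R.from_euler('z',v[3]).apply([-80,0,0])
for tw in(-.2,0,.21,.4):
    q,p,Ro=q0,p0,R0; out=[]
    for t in [(p0+off,R0),F(90,60,50,tw),F(40,tw=tw),F(-22,tw=tw),F(40,tw=tw),F(90,60,50,tw)]:
        q,p,Ro,m,N,d,w=go(q,p,Ro,*t); out.append((N,d.round(4).tolist(),w.round(2).tolist(),round(m,3),(p-t[0]).round(1).tolist(),p.round(0).tolist()))
    print(tw,min(o[3] for o in out)); 
    if tw==.21: [print(o) for o in out]
E
python3 p2.py
```

```text
16.35 s 196.9 perp [ 0.3 -0.5  0.1] F along axis -0.4 F rig [ 0.6 -0.4 -0.1] w 85.5 margin 0.3
-0.2 0.0
0 0.0
0.21 0.0
(5, [0.0143, -0.003, -0.0065], [0.0, 0.0, 0.0], np.float64(0.162), [-0.0, 0.0, 0.0], [442.0, -112.0, 255.0])
(5, [0.0004, 0.0116, 0.0085], [-0.09, -0.39, 0.01], np.float64(0.081), [0.0, 0.0, 0.0], [454.0, -50.0, 221.0])
(5, [-0.0076, 0.0075, 0.0144], [0.0, 0.0, 0.0], np.float64(0.015), [0.0, 0.0, -0.0], [517.0, -4.0, 176.0])
(5, [0.0, -0.0, 0.0124], [0.0, 0.0, 0.0], np.float64(0.0), [-0.0, 0.0, -0.0], [543.0, 2.0, 120.0])
(5, [-0.0, 0.0, -0.0124], [0.0, 0.0, 0.0], np.float64(0.0), [0.0, -0.0, -0.0], [517.0, -4.0, 176.0])
(5, [0.0076, -0.0075, -0.0144], [0.0, 0.0, 0.0], np.float64(0.053), [-0.0, -0.0, 0.0], [454.0, -50.0, 221.0])
0.4 0.0
```

```bash
cat >> p2.py <<'E'
print("search"); res=[]
for lean in(18,21,24):
  for tw in(-1.2,-.8,-.4,0,.21,.4,.7,1.0,1.3):
    q,p,Ro=q0,p0,R0; M=[];E=[]
    for t in [(p0+off,R0),F(90,60,50,tw,lean),F(40,tw=tw,lean=lean),F(-22,tw=tw,lean=lean),F(40,tw=tw,lean=lean),F(90,60,50,tw,lean)]:
        q,p,Ro,m,N,d,w=go(q,p,Ro,*t); M.append(m);E.append(np.linalg.norm(p-t[0]));
        if len(M)==4: qp=q
    res.append((min(M),lean,tw,np.round(M,2),max(E).round(1),qp.round(2)))
res.sort(key=lambda r:-r[0])
for r in res[:6]: print(*r)
E
python3 p2.py | sed -n '/search/,$p'
```

```text
search
0.0990862945861494 18 1.3 [0.16 0.14 0.18 0.1  0.12 0.17] 0.0 [-0.23  0.47  0.2   2.15 -0.6   0.26  1.02]
0.09510104725994753 18 1.0 [0.16 0.14 0.18 0.1  0.12 0.17] 0.0 [-0.22  0.47  0.18  2.15 -0.57  0.26  1.28]
0.09069749407525232 18 0.7 [0.16 0.15 0.18 0.09 0.11 0.17] 0.0 [-0.2   0.47  0.16  2.15 -0.53  0.25  1.54]
0.08747239688232664 18 0.4 [0.16 0.16 0.18 0.09 0.11 0.17] 0.0 [-0.19  0.46  0.14  2.15 -0.49  0.25  1.81]
0.08551685578792237 18 0.21 [0.16 0.16 0.19 0.09 0.11 0.17] 0.0 [-0.18  0.46  0.13  2.15 -0.47  0.25  1.97]
0.0834258488271466 18 0 [0.16 0.17 0.19 0.08 0.11 0.17] 0.0 [-0.17  0.46  0.11  2.15 -0.44  0.24  2.16]
```

Emit:
apply_moves(steps=[[[0.0143,-0.003,-0.0065],[0,0,0],100],[[0.0143,-0.003,-0.0065],[0,0,0],100],[[0.0143,-0.003,-0.0065],[0,0,0],100],[[0.0143,-0.003,-0.0065],[0,0,0],60],[[0.0143,-0.003,-0.0065],[0,0,0],0]])

```text
clock: 16.85
tcp_pos: [445.5, -114.5, 258.9]
orientation: [-0.05, 2.73, 0.13]
ft_force: [0.3, -0.0, -0.0]
gripper_width: 58.9
```

```bash
cat > p3.py <<'E'
from plan import *
import sys
PD=np.array([6,89,143.])
def F(up,y=PD[1],dx=0,tw=.21,lean=20): return rigp(v,np.array([PD[0]-dx,y,PD[2]])+AX*up),tool_R(v[3],np.radians(lean))*R.from_rotvec([0,0,tw])
def seq(ts):
    q=observe()["joint_positions"];p,Ro=fk(q)
    for t in ts:
        q,p,Ro,m,N,d,w=go(q,p,Ro,*t);print(N,d.round(4).tolist(),w.round(2).tolist(),round(m,3),(p-t[0]).round(1).tolist(),p.round(0).tolist())
E
python3 - <<'E'
from p3 import *
import cv2
st()
s=observe();im=get_image("wrist"); c=camera_params("wrist")
T=np.eye(4);T[:3,:3]=R.from_rotvec(s["orientation"]).as_matrix();T[:3,3]=s["tcp_pos"];T=T@c["hand_eye"];np.save("T5.npy",T)
b=cv2.resize(im[...,::-1].copy(),None,fx=1.5,fy=1.5)
for P in (ax(182+47),ax(182),PAD,PD):
    q=proj(c["intrinsics"],T,rigp(v,P)); print((q*1.5).round(1)); cv2.circle(b,tuple(int(1.5*t) for t in q),3,(0,0,255),1)
cv2.imwrite("pics/w5.png",b)
seq([F(90,60,50),F(40),F(-22),F(40)])
E
```

```text
16.85 s 232.7 perp [-65.6  -0.5 -32. ] F along axis -0.2 F rig [ 0.3 -0.1 -0. ] w 58.9 margin 0.16
[425.4 556.9]
[417.4 475.7]
[541.4 313.4]
[537.8 315.4]
5 [-0.0005, 0.0117, 0.0087] [0.16, 0.78, -0.01] 0.148 [0.0, 0.0, 0.0] [454.0, -50.0, 221.0]
5 [-0.009, 0.0078, 0.0134] [0.0, 0.0, 0.0] 0.154 [0.0, 0.0, 0.0] [517.0, -4.0, 176.0]
5 [-0.0013, 0.0003, 0.0123] [0.0, 0.0, 0.0] 0.033 [-0.0, 0.0, 0.0] [543.0, 2.0, 120.0]
5 [0.0013, -0.0003, -0.0123] [0.0, 0.0, 0.0] 0.056 [0.0, -0.0, 0.0] [517.0, -4.0, 176.0]
```

View pics/w5.png

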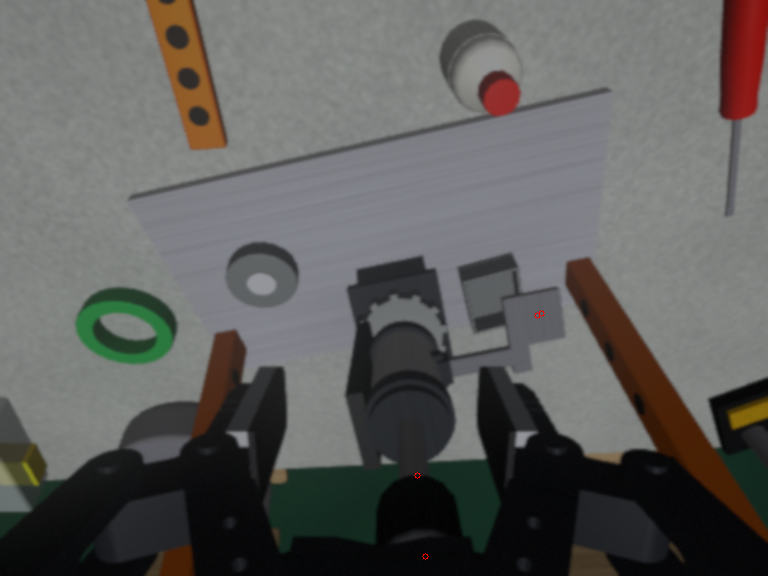

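The knob stays drawn by itself, with the bare rod visible at about (412,450). The target mark (538,315) is on the paddle plate. Next is the paddle.

```bash
sed -i 's/lean=20/lean=18/' p3.py
python3 - <<'E'
from p3 import *
seq([F(90,60,50),F(35),F(-22),F(40)])
E
```

```text
5 [-0.0007, 0.0117, 0.0086] [0.24, 1.17, -0.01] 0.157 [0.0, -0.0, 0.0] [454.0, -50.0, 221.0]
5 [-0.0096, 0.008, 0.014] [0.0, 0.0, 0.0] 0.185 [0.0, 0.0, -0.0] [519.0, -4.0, 171.0]
5 [-0.0015, 0.0003, 0.0113] [0.0, -0.0, -0.0] 0.086 [0.0, 0.0, -0.0] [543.0, 2.0, 120.0]
5 [0.0017, -0.0004, -0.0123] [0.0, -0.0, -0.0] 0.108 [-0.0, -0.0, 0.0] [517.0, -4.0, 176.0]
```

Emit:
apply_moves(steps=[[[-0.0007,0.0117,0.0086],[0.24,1.17,0],0],[[-0.0007,0.0117,0.0086],[0.24,1.17,0],0],[[-0.0007,0.0117,0.0086],[0.24,1.17,0],0],[[-0.0007,0.0117,0.0086],[0.24,1.17,0],0],[[-0.0007,0.0117,0.0086],[0.24,1.17,0],0]])

```text
clock: 17.4
tcp_pos: [462.3, -51.7, 224.5]
orientation: [-0.053, 2.833, 0.101]
ft_force: [0.7, -0.8, 0.6]
gripper_width: 0.0
```

Run:
```python
from p3 import *
st();seq([F(35)])
```

```text
17.4 s 187.9 perp [-53.6  56.3 -26.1] F along axis 0.3 F rig [ 0.5 -0.9  0.6] w 0.0 margin 0.18
5 [-0.009, 0.0081, 0.014] [0.0, -0.0, 0.01] 0.191 [0.0, 0.0, -0.0] [519.0, -4.0, 171.0]
```

Emit:
apply_moves(steps=[[[-0.012,0.0101,0.0175],[0,0,0],0],[[-0.011,0.0101,0.0175],[0,0,0],0],[[-0.011,0.0101,0.0175],[0,0,0],0],[[-0.006,0.009,0.0145],[0,0,0],0],[[0,0,0],[0,0,0],0]])

```text
clock: 17.9
tcp_pos: [518.8, -5.8, 174.3]
orientation: [-0.055, 2.835, 0.102]
ft_force: [-0.4, -1.4, -0.1]
gripper_width: 0.3
```

Run:
```python
from p3 import *
import cv2
im=get_image("wrist");st();print(observe()["qd"].round(2))
for u in(35,8): err(*F(u))
s=observe(); c=camera_params("wrist")
T=np.eye(4);T[:3,:3]=R.from_rotvec(s["orientation"]).as_matrix();T[:3,3]=s["tcp_pos"]
b=cv2.resize(im[...,::-1].copy(),None,fx=1.5,fy=1.5)
for P in (rigp(v,PD),s["tcp_pos"]):
    q=proj(c["intrinsics"],T@c["hand_eye"],P); print((q*1.5).round(1)); cv2.circle(b,tuple(int(1.5*t) for t in q),4,(0,0,255),1)
cv2.imwrite("pics/w6.png",b)
```

```text
17.95 s 114.8 perp [-20.3  86.3  -9.9] F along axis 0.7 F rig [-0.   0.4  0.7] w -0.0 margin 0.191
[ 0.01 -0.03  0.02  0.01  0.01  0.01  0.  ]
tool-frame err mm [0.6 2.6 4. ] turn [ 0.02 -0.07  0.09]
tool-frame err mm [-3.1  3.4 30.8] turn [ 0.02 -0.07  0.09]
[391.7 345.6]
[382.7 383.3]
```

View pics/w6.png

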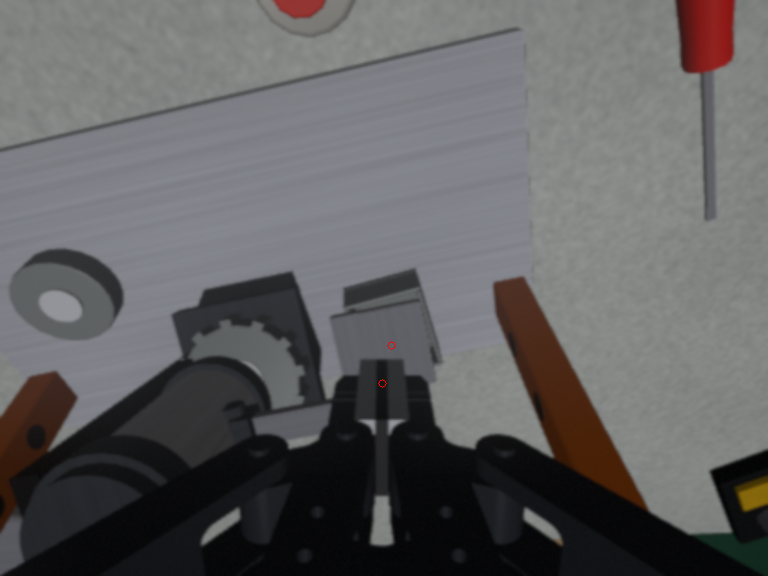

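The shut fingertips are over the paddle plate, which spans x 331–437 with its centre near (388,348). Descending.

Emit:
apply_moves(steps=[[[-0.0008,0.0006,0.0077],[0,0,0],0],[[-0.0008,0.0006,0.0077],[0,0,0],0],[[-0.0008,0.0006,0.0077],[0,0,0],0],[[-0.0008,0.0006,0.006],[0,0,0],0],[[0,0,0],[0,0,0],0]])

```text
clock: 18.45
tcp_pos: [530.6, -2.0, 148.1]
orientation: [-0.053, 2.834, 0.102]
ft_force: [-0.5, -0.2, -0.9]
gripper_width: 0.3
```

Run:
```python
from p3 import *
st();err(*F(0));err(*F(-20))
```

```text
18.45 s 84.9 perp [-20.4  87.8  -9.9] F along axis -0.5 F rig [-0.5 -0.1 -0.9] w 0.3 margin 0.131
tool-frame err mm [-0.6  1.3  9.1] turn [ 0.01 -0.04  0.05]
tool-frame err mm [-3.3  1.9 28.9] turn [ 0.01 -0.04  0.05]
```

Emit:
apply_moves(steps=[[[-0.0003,0.0001,0.0025],[0,0,0],0],[[-0.0003,0.0001,0.0025],[0,0,0],0],[[-0.0003,0.0001,0.0025],[0,0,0],0],[[-0.0003,0.0001,0.0025],[0,0,0],0],[[-0.0003,0.0001,0.0025],[0,0,0],0]])

```text
clock: 18.95
tcp_pos: [535.9, -0.5, 137.7]
orientation: [-0.053, 2.833, 0.102]
ft_force: [-4.8, 0.0, 8.7]
gripper_width: -0.1
```

```bash
python3 -c "
from p3 import *
st()"
```

```text
18.95 s 73.1 perp [-20.   88.   -9.8] F along axis 9.9 F rig [-4.7  1.2  8.7] w -0.1 margin 0.107
```

Emit:
apply_moves(steps=[[[-0.0002,0,0.0015],[0,0,0],0],[[-0.0002,0,0.0015],[0,0,0],0],[[-0.0002,0,0.0015],[0,0,0],0],[[-0.0002,0,0.0015],[0,0,0],0],[[-0.0002,0,0.0015],[0,0,0],0]])

```text
clock: 19.45
tcp_pos: [539.2, 0.0, 130.6]
orientation: [-0.053, 2.833, 0.102]
ft_force: [0.1, -2.3, 2.4]
gripper_width: -0.1
```

Run:
```python
from p3 import *
st()
```

```text
19.45 s 65.3 perp [-20.1  87.7  -9.8] F along axis 2.3 F rig [-0.4 -2.2  2.4] w -0.1 margin 0.092
```

Emit:
apply_moves(steps=[[[-0.0002,0,0.001],[0,0,0],0],[[-0.0002,0,0.001],[0,0,0],0],[[-0.0002,0,0.001],[0,0,0],0],[[-0.0002,0,0.001],[0,0,0],0],[[0,0,0],[0,0,0],0]])

```text
clock: 19.95
tcp_pos: [540.9, 0.4, 127.0]
orientation: [-0.053, 2.833, 0.102]
ft_force: [-0.9, -0.5, 2.9]
gripper_width: 0.2
```

Run:
```python
from p3 import *
st();seq([F(40),F(90,60,50),(rigp(v,np.array([-110,10,270.])),tool_R(v[3],np.radians(18))*R.from_rotvec([0,0,.21]))])
```

```text
19.95 s 61.3 perp [-20.1  87.7  -9.8] F along axis 3.1 F rig [-0.9 -0.2  2.9] w 0.2 margin 0.085
5 [0.0, -0.0004, -0.0107] [0.0, 0.0, 0.01] 0.109 [0.0, -0.0, -0.0] [517.0, -4.0, 176.0]
5 [0.0094, -0.0079, -0.013] [0.0, -0.0, 0.0] 0.172 [0.0, -0.0, 0.0] [454.0, -50.0, 221.0]
5 [0.0001, -0.0102, -0.0104] [0.0, -0.0, 0.0] 0.182 [0.0, 0.0, 0.0] [441.0, -105.0, 267.0]
```

Emit:
apply_moves(steps=[[[0.001,0,-0.006],[0,0,0],0],[[0.001,0,-0.009],[0,0,0],0],[[0.001,-0.0004,-0.012],[0,0,0],0],[[0.001,-0.0004,-0.013],[0,0,0],0],[[0.001,-0.0004,-0.013],[0,0,0],0]])

```text
clock: 20.45
tcp_pos: [519.9, -5.1, 177.3]
orientation: [-0.053, 2.833, 0.102]
ft_force: [0.1, 0.2, 0.3]
gripper_width: -0.2
```

Emit:
apply_moves(steps=[[[0.009,-0.006,-0.012],[0,0,0],0],[[0.009,-0.008,-0.013],[0,0,0],0],[[0.009,-0.008,-0.013],[0,0,0],0],[[0.009,-0.008,-0.013],[0,0,0],0],[[0.006,-0.006,-0.01],[0,0,0],0]])

```text
clock: 20.95
tcp_pos: [462.9, -47.1, 220.1]
orientation: [-0.052, 2.832, 0.102]
ft_force: [-0.7, -0.3, 0.0]
gripper_width: 0.0
```

Run:
```python
from p3 import *
import cv2
get_image("top");st();s=observe();print(s["tcp_pos"].round(0),s["qd"].round(2))
im=get_image("wrist"); c=camera_params("wrist")
T=np.eye(4);T[:3,:3]=R.from_rotvec(s["orientation"]).as_matrix();T[:3,3]=s["tcp_pos"]
b=cv2.resize(im[...,::-1].copy(),None,fx=1.5,fy=1.5)
for P in (ax(182+47),ax(182),PD):
    q=proj(c["intrinsics"],T@c["hand_eye"],rigp(v,P)); print((q*1.5).round(1)); cv2.circle(b,tuple(int(1.5*t) for t in q),4,(0,0,255),1)
cv2.imwrite("pics/w7.png",b)
seq([(rigp(v,np.array([-110,10,270.])),tool_R(v[3],np.radians(18))*R.from_rotvec([0,0,.21]))])
```

```text
21.0 s 184.2 perp [-54.3  59.9 -26.4] F along axis 1.3 F rig [-1.3 -2.4  0.8] w -0.1 margin 0.173
[462. -48. 221.] [-0.    0.04 -0.03 -0.02 -0.03 -0.04 -0.  ]
[199.7 706.8]
[251.4 573.6]
[454.7 365.7]
5 [0.0006, -0.0109, -0.0113] [0.0, 0.03, -0.0] 0.183 [-0.0, -0.0, 0.0] [441.0, -105.0, 267.0]
```

View pics/w7.png

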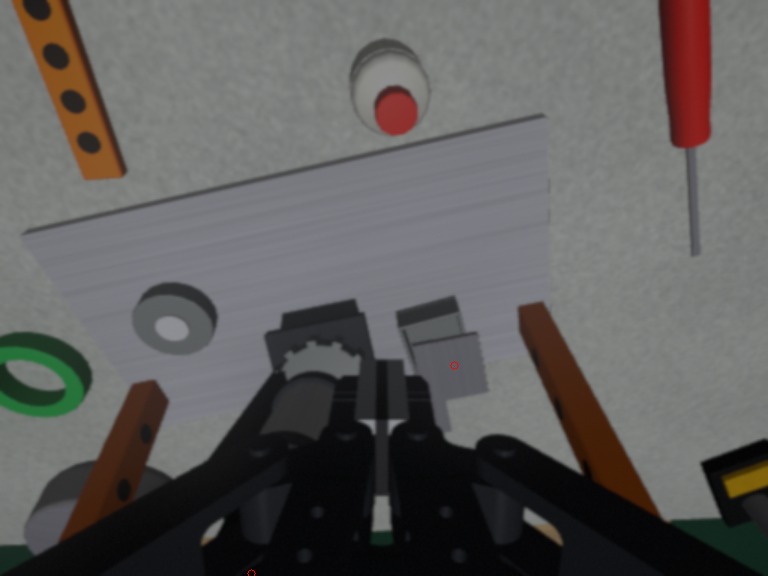

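The paddle has sprung back to its mark at (454,366), but the gripper hides the knob. I'll back off, open up and look at the knob and the pin.

Emit:
apply_moves(steps=[[[0.0006,-0.0109,-0.0113],[0,0,0],0],[[0.0006,-0.0109,-0.0113],[0,0,0],0],[[0.0006,-0.0109,-0.0113],[0,0,0],50],[[0.0006,-0.0109,-0.0113],[0,0,0],100],[[0,0,0],[0,0,0],100]])

```text
clock: 21.55
tcp_pos: [450.5, -94.3, 259.3]
orientation: [-0.051, 2.831, 0.101]
ft_force: [-0.9, -0.2, 0.0]
gripper_width: 43.3
```

Emit:
apply_moves(steps=[[[0,0,0],[0,0,0],100],[[0,0,0],[0,0,0],100],[[0,0,0],[0,0,0],100],[[0,0,0],[0,0,0],100],[[0,0,0],[0,0,0],100]])

```text
clock: 22.05
tcp_pos: [450.0, -93.2, 258.2]
orientation: [-0.054, 2.833, 0.102]
ft_force: [0.5, -0.3, -1.0]
gripper_width: 85.5
```

Run:
```python
from p3 import *
import cv2
st();s=observe();im=get_image("wrist");sd=get_image("side"); c=camera_params("wrist")
T=np.eye(4);T[:3,:3]=R.from_rotvec(s["orientation"]).as_matrix();T[:3,3]=s["tcp_pos"]
b=im[...,::-1].copy()
for P in (ax(182+47),ax(182),PD):
    q=proj(c["intrinsics"],T@c["hand_eye"],rigp(v,P)); print(q.round(1)); cv2.circle(b,tuple(int(t) for t in q),3,(0,0,255),1)
a=cv2.imread("pics/side0.png")[215:290,175:240];d=sd[215:290,175:240,::-1]
f=lambda i:cv2.resize(i,(260,300),interpolation=3)
W=np.zeros((600,780,3),np.uint8);W[:384,:512]=b;W[:300,515:775]=f(a);W[300:600,515:775]=f(d)
cv2.imwrite("pics/w8.png",W)
```

```text
22.05 s 227.9 perp [-58.2  19.  -28.3] F along axis -1.0 F rig [ 0.4 -0.4 -1. ] w 85.5 margin 0.22
[244.5 381.7]
[248.7 329. ]
[341.6 225.3]
```

View pics/w8.png

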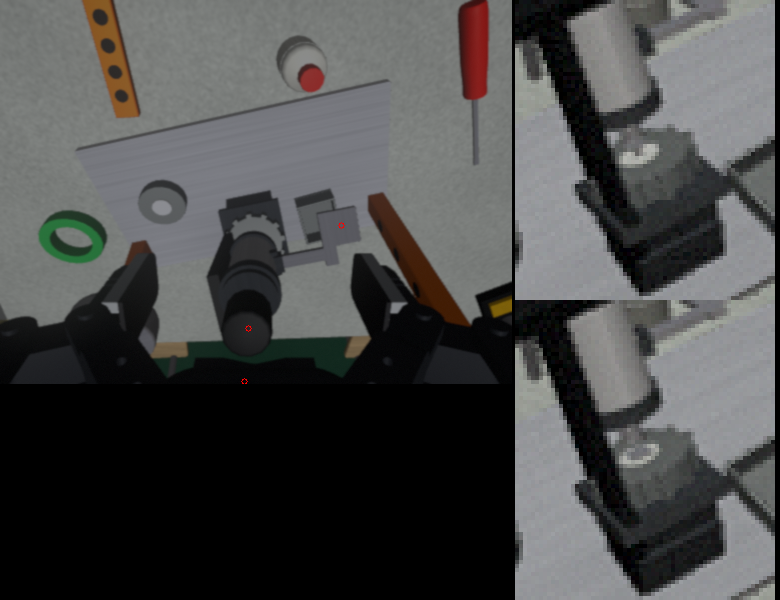

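The knob is back on its rest mark at (249,329) and the paddle is up. In the side view the pin head has sunk into the white hub compared with before. Nothing touches the arm, so I'm handing in.

```bash
python3 -c "
from plant import *
print(observe()['clock'],observe()['ft_force'].round(1)); print(sign_off())"
```

```text
22.15 [0.2 0.6 0.8]
the job is handed in; nothing more can be done
None
```

The striker was cocked, released and fired, and the pin looks driven in; I handed the job in at 22.15 s with the gripper open and clear of everything.

- **Cocking:** I drew the knob gently. The pull dropped at about 47 mm of draw, where the sear caught, and rose by about 5 N at the end stop, to 20 N in all. I eased back until the sear held the load and let go. A picture then showed the knob standing drawn by itself.
- **Firing:** I pressed the paddle with the shut fingertips. The push read about 10 N, then fell to about 2 N as the sear let go. The gripper stayed about 90 mm to the side of the knob. I then backed off.
- **Last checks:** The wrist picture shows the knob back on its rest mark, the paddle up, and the spare wheel, beam, glue, tape, tray and driver apparently where they were. The side picture shows the pin head sunk compared with before. That is judged by eye at low resolution; I did not measure the depth.
- **What went wrong on the way:** My first approach drove joints 2 and 3 to their range limits. Joint 2 read -0.304 rad against a limit of -0.3, which may be noise or a slight overrun. I backed out, worked out the arm's kinematics and took a route with margin.
- **Disagreement in the measurements:** The rig fit put the base about 3 mm below the table, and the paddle measured about 6 mm nearer the barrel than its given position. I aimed midway between the two.

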